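Ready the frother at the coffee bar

TASK

First lay the loose coffee scoop from the counter flat in the black tray, beside the scoop already lying there, parallel to it and with its bowl the same way round, and let go of it. Then draw the red milk frother up out of its stand and finish while still holding it in the gripper, slanted about 40 degrees from upright, with its whisk lowered inside the mug's mouth but the frother touching neither the mug nor anything else. Do not shove or tip the mug, the other scoop, the syrup bottle or the jar.

Things in the scene. Friction and masses are not known exactly. Their poses are not given: they have to be found in the camera images.
- tray: fixed shallow open black tray, 210 mm (its x) by 170 mm (its y), rim 14 mm high, walls and floor 5 mm thick (floor top 5 mm above the origin). Origin at the centre of its underside, on the counter; z up. The scoop already in it lies along its x with the bowl towards +x, on the +y half; the -y half is free
- scoop_center (a point): the loose scoop, lying on the counter: copper coffee scoop, 166 mm long, 8 mm thick: a flat straight handle 12 mm wide and 8 mm high (its length along the scoop's x, reaching 86 mm towards -x) and a round bowl 44 mm across, 15 mm high, centred 58 mm towards +x, open upwards (+z). The point is the middle of its length, half-way up the handle (4 mm above its underside) and near its balance point
- scoop_bowl (a point): point of the loose scoop at the bowl's centre, 4 mm above the underside, 58 mm along +x from scoop_center
- scoop: the same loose scoop; origin at the middle of its length, on its underside; same axes
- mate_center (a point): the scoop already in the tray, same shape as the loose one: copper coffee scoop, 166 mm long, 8 mm thick: a flat straight handle 12 mm wide and 8 mm high (its length along the scoop's x, reaching 86 mm towards -x) and a round bowl 44 mm across, 15 mm high, centred 58 mm towards +x, open upwards (+z). The point is the middle of its length, 4 mm above its underside
- stand: fixed frother stand: black foot 110 x 100 mm and 10 mm thick, a steel post on its -x side and a horizontal steel plate (94 x 70 mm, 20 mm thick, top 105 mm above the counter) with a 30 mm through hole on the stand's axis. The frother hangs upright in the hole by its flange. Origin at the centre of the underside, z up through the hole
- stand_hole (a point): centre of the hole's mouth, on the plate's top, 105 mm above the counter
- frother_handle (a point): milk frother wand standing in the stand, 190 mm long, round about its z axis (z towards the button on top). The point is the middle of its red grip (29 mm across, 90 mm long), on the axis, 141 mm above the whisk's bottom and 156 mm above the counter while in the stand. To leave the hole it must rise 90 mm. Its other sizes are under frother
- frother_whisk (a point): centre of the frother's whisk, on the axis, 132 mm below frother_handle and 9 mm above the whisk's bottom
- frother: the same frother, about 130 g; origin at the whisk's bottom on the axis. From there up: whisk 21 mm across, 18 mm high; shaft 5 mm thick; neck 26 mm across, from 70 to 90 mm (sits in the stand's hole); flange 40 mm across, 90 to 96 mm (rests on the stand's plate); red grip 96 to 186 mm; button 186 to 190 mm
- mug_rim (a point): centre of the mouth of a loose blue ceramic mug standing on the counter: 100 mm across, 85 mm high, walls 4 mm, inner floor 80 mm below the rim, its handle 37 mm out along +y of its frame. z up. It is empty, about 400 g
- mug: the same mug; origin at the centre of its underside
- syrup: loose amber glass syrup bottle, 62 mm across, 190 mm high, a bystander; origin at the centre of its underside, z up
- jar: loose glass jar with a brass lid, 72 mm across, 110 mm high, a bystander; origin at the centre of its underside, z up
Not all that is in view belongs to the job. Leave any turquoise look-alike of the scoop alone. Of the things that look like the frother, the larger one is meant.

How it is judged:
By the outcome, as a careful person would: the job done as asked, in the order asked, and still so for the second after the job is handed in, while the arm keeps its last pose, push and grip.
It also fails if it takes over 58 s, if anything falls off the work surface, if the arm or the gripper's body presses on something with over 40 N, if the wrist force passes 120 N, or if a joint passes its speed limit or range.

ROBOT

A 7-joint arm with a two-finger parallel gripper is mounted at the origin on the work surface. World frame = base frame: x ahead of the robot, y to its left, z up, the work surface at z = 0. Lengths are in m, angles in rad, forces in N, time in s.
With the tool pointing down it reaches from about 0.35 to 0.775 m from the base axis. Payload 3.1 kg.
Tool frame: the origin (TCP) lies midway between the tips of the shut fingers; the grasp point (between the pads) lies 19 mm behind it (env.hold_point_z is the x of the grasp point in the tool frame, in m); x points along the fingers, z is the direction in which the jaws open and shut, and the axes are right-handed (so a half turn about x gives the same grasp; the last joint's range is limited). The gripper opens to 85 mm and grips with 20 to 120 N. Pads are 22 mm wide; open, the fingers measure 114 mm over their backs; the gripper's body (76 mm by 85 mm) begins 54 mm behind the grasp point. The pads swing forward as they close: fully open they stand 13 mm farther back than shut.
Start: joints at [1.279, 0.311, 0.014, 1.512, -0.004, 1.319, -0.027], TCP at [0.136, -0.533, 0.231] pointing down, gripper open.
Joint ranges: [-2.7, 2.7], [-0.3, 1.91], [-1.27, 1.3], [0.12, 2.57], [-1.44, 4.58], [0.2, 2.03], [-3.05, 3.05]. Speed limits (rad/s): [2.79, 2.79, 3.14, 3.14, 3.14, 3.14, 3.14].

INTERFACE

Orientations are given as a unit quaternion [x, y, z, w].
In Python, from plant import env gives the robot as it stands.
- The arm moves only by the tool apply_moves, never from a script. Its argument "targets" is a list of rows, each an object with "delta_pos": the shift along the tool's x, y, z each as a share of 0.15 m, from -1 to 1, a list of three; "dr": the turn, a rotation vector about the tool's x, y, z each as a share of 0.5 rad, from -1 to 1, a list of three. A call has 1 to 8 rows; each row shifts and turns the commanded pose from where the row before left it, along the tool's axes as they then stand; what a row does not reach is not made up. A row lasts 1/10 s, in which the tool goes at most 50 mm and 8.59 degrees, less where a joint would pass 70% of its speed; a pose out of reach is approached as far as the arm can. A call with a number of a shift or a turn outside -1 to 1 is refused whole. A call with a gripper value outside its range is refused whole. "grip" is the gripper command: -1 is fully open, 1 is shut, values between are in proportion, set as the call begins (left out, the last holds). The fingers move at their own pace and stop on an object; "squeeze" is the grip in N (left out, the last holds). Time passes only in rows, so rows that do not move let the fingers close. It gives the time, the measured TCP pose, the force and the opening at its end, in the units of the state.
- env.observe(): the state, without advancing time (a new reading comes with each control period).
- env.get_image(name): name is "scene" or "top" or "wrist"; returns the picture (480x640x3 uint8, blue, green, red); there is no depth.
- env.get_calibration(name): a dict with "intrinsics" (3x3 intrinsics, pixels), "k1" (the pictures are not rectified: a ray, as slopes to the right and down, at radius r is drawn at 1 + k1 r^2 times it, then the intrinsics apply), "rvec" (rotation vector, rad) and "tvec" (3), from world to camera coordinates, as OpenCV has them; the wrist camera has in their place "mount" (4x4, takes a point from camera to tool coordinates, whose origin is the TCP and whose axes are the tool frame's). Camera axes: x right, y down, z forward; pixel columns grow to the right and rows downward; lengths in m; the calibration is good to about 2 mm. A picture is of the moment at which its call begins: read the wrist's pose just before it. get_calibration takes no time and is no camera call.
- env.finish_job(): hands the job in, once; it reports no verdict.
The state is a dict: "time": time; "joint_positions": joint angles; "qvel": joint speeds; "joint_efforts": joint torques, N m; "eef_pos": TCP position; "ee_rot": TCP orientation; "contact_force": force on the tool from outside, world axes, zero at the start; "moment": the same for the moment, N m; "gripper_width": opening from 0.0 (shut) to 1.0 (fully open).
Only numpy, scipy, OpenCV 4.12 (cv2) and the standard library are available. Lean on these libraries where they do the work, as an engineer would, in place of code of your own. Each camera call takes 0.05 s, during which the arm holds its last target.

## Working session

There is one attempt and no reset: what is moved stays moved. The work goes in short steps, Python scripts to look and compute and a tool call to move; the robot and the scene stay as the last step left them, time stands still between calls to the robot, and variables do not carry over. Pictures are saved under pics/ and viewed, and the job is handed in when it is done.

Besides the shell and the picture viewer there is one more tool, called after "Request:" as name([rows], argument=value, ...), one row to a line, values as JSON. apply_moves: Moves the arm, as the interface text tells. Its arguments: {"type":"object","properties":{"targets":{"type":"array","items":{"type":"object","properties":{"delta_pos":{"type":"array","items":{"type":"number","minimum":-1,"maximum":1}},"dr":{"type":"array","items":{"type":"number","minimum":-1,"maximum":1}}}}},"grip":{"type":"number"},"squeeze":{"type":"number"}},"required":["targets"]}

```bash
ls; mkdir -p pics; python3 - <<'E'
from plant import env
import cv2
print(env.observe()); print(env.hold_point_z)
for n in ("scene","top","wrist"):
    cv2.imwrite(f"pics/a_{n}.png",env.get_image(n)); print(n,env.get_calibration(n))
E
```

```text
pics
{'time': 0.0, 'joint_positions': array([ 1.27929485,  0.31172692,  0.01399112,  1.51307852, -0.00440756,
        1.31916382, -0.02721026]), 'qvel': array([ 0.00130226,  0.0004328 ,  0.00048819,  0.0010926 ,  0.00083628,
        0.00100462, -0.00102962]), 'joint_efforts': array([-2.65763983e-04, -3.79911733e+01,  1.45605253e-01, -2.30589688e+01,
        1.18768433e-02,  1.36011362e-02, -3.56438953e-06]), 'eef_pos': array([ 0.13580109, -0.53222061,  0.23021169]), 'ee_rot': array([ 0.43428203,  0.55908064, -0.43331466,  0.55773323]), 'contact_force': array([ 0.58843248, -0.41024082,  0.34182143]), 'moment': array([-0.02091016,  0.04137342, -0.02467425]), 'gripper_width': 1.0043373929063346}
-0.0187
scene {'intrinsics': array([[572.33735373,   0.        , 318.70929341],
       [  0.        , 572.33735373, 234.93574815],
       [  0.        ,   0.        ,   1.        ]]), 'k1': -0.07449197861931589, 'rvec': array([ 2.123759  ,  0.9340112 , -0.43071369]), 'tvec': array([-0.38460137, -0.16160945,  1.39697637])}
top {'intrinsics': array([[581.39172639,   0.        , 320.40365772],
       [  0.        , 581.39172639, 237.16707035],
       [  0.        ,   0.        ,   1.        ]]), 'k1': -0.19515979978110415, 'rvec': array([ 2.18687061, -2.18852326,  0.07356277]), 'tvec': array([-0.00520584,  0.55404209,  1.19547282])}
wrist {'intrinsics': array([[336.98772137,   0.        , 319.86691113],
       [  0.        , 336.98772137, 240.81421746],
       [  0.        ,   0.        ,   1.        ]]), 'k1': 0.004157372474352309, 'mount': array([[-9.19125646e-04, -3.02425357e-01,  9.53172628e-01,
        -1.42121203e-01],
       [-6.33950804e-04, -9.53172663e-01, -3.02425980e-01,
         7.90976579e-02],
       [ 9.99999377e-01, -8.82232028e-04,  6.84362641e-04,
         9.42258480e-04],
       [ 0.00000000e+00,  0.00000000e+00,  0.00000000e+00,
         1.00000000e+00]])}
```

View pics/a_scene.png

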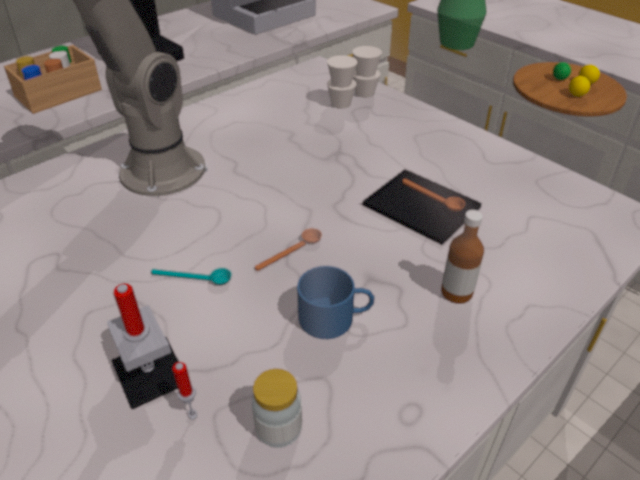

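View pics/a_top.png

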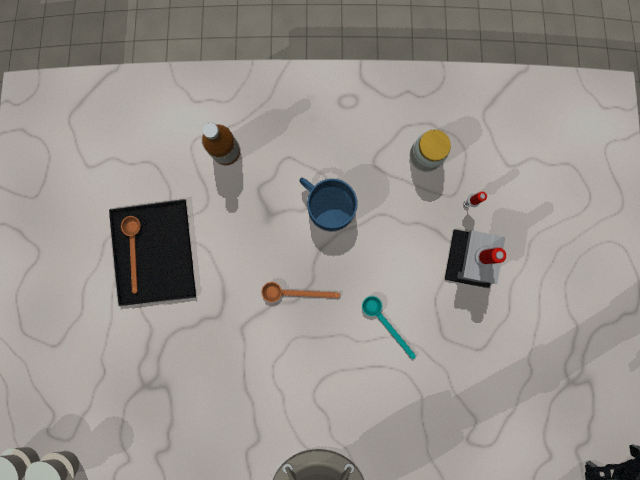

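View pics/a_wrist.png

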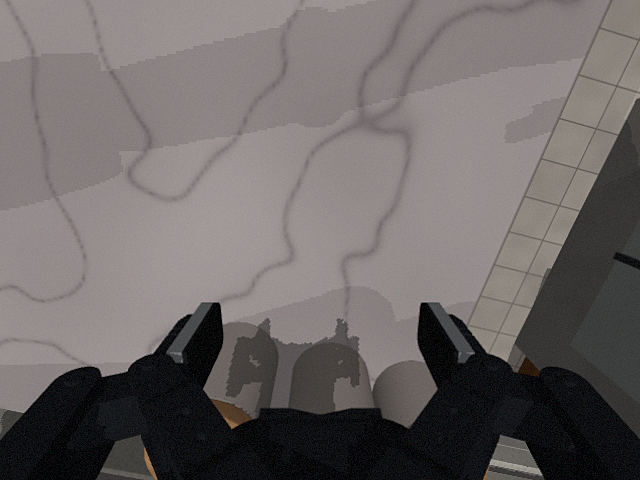

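Candidates (top view): the loose copper scoop is at (300,294), the turquoise look-alike at (390,325) and the mate in the tray at (132,255). The large red frother in its stand is at (490,256), and the small look-alike at (478,198). I choose the copper scoop at (300,294) and the larger frother at (490,256), and will check both in a close crop while measuring.

```bash
cat > h.py <<'E'
import numpy as np, cv2
from scipy.spatial.transform import Rotation as R
from plant import env
def ray(n,uv,pose=None):
    c=env.get_calibration(n); K=c["intrinsics"]; k=np.array([c["k1"],0,0,0,0.])
    uv=np.array(uv,float).reshape(-1,1,2)
    xy=cv2.undistortPoints(uv,K,k,None,None,None).reshape(-1,2) if False else cv2.undistortPoints(uv,K,k).reshape(-1,2)
    d=np.c_[xy,np.ones(len(xy))]
    if n=="wrist":
        p,q=pose; M=np.array(c["mount"]); Rt=R.from_quat(q).as_matrix()
        return Rt@M[:3,3]+p, (Rt@M[:3,:3]@d.T).T
    Rm=cv2.Rodrigues(c["rvec"])[0]
    return -Rm.T@c["tvec"], d@Rm
def onz(n,uv,z,pose=None):
    o,d=ray(n,uv,pose); return o+d*((z-o[2])/d[:,2])[:,None]
def tri(n1,uv1,n2,uv2,pose=None):
    o1,d1=ray(n1,[uv1],pose);o2,d2=ray(n2,[uv2],pose);d1=d1[0];d2=d2[0]
    s=np.linalg.lstsq(np.c_[d1,-d2],o2-o1,rcond=None)[0]
    a=o1+s[0]*d1;b=o2+s[1]*d2
    return (a+b)/2,np.linalg.norm(a-b)
def proj(n,P,pose=None):
    c=env.get_calibration(n);P=np.array(P,float).reshape(-1,3);k=np.array([c["k1"],0,0,0,0.])
    if n=="wrist":
        p,q=pose;M=np.array(c["mount"]);Rt=R.from_quat(q).as_matrix()
        T=np.eye(4);T[:3,:3]=Rt;T[:3,3]=p;T=np.linalg.inv(T@M)
        rv=cv2.Rodrigues(T[:3,:3])[0];tv=T[:3,3]
    else: rv,tv=c["rvec"],c["tvec"]
    return cv2.projectPoints(P,rv,tv,c["intrinsics"],k)[0].reshape(-1,2)
def mask(im,lo,hi):
    return cv2.inRange(cv2.cvtColor(im,cv2.COLOR_BGR2HSV),np.array(lo),np.array(hi))
def blobs(m,amin=30):
    n,l,s,c=cv2.connectedComponentsWithStats(m)
    return [(i,s[i,4],c[i],s[i,:4]) for i in range(1,n) if s[i,4]>=amin],l
E
cat > m1.py <<'E'
from h import *
for n in("top","scene"):
    im=cv2.imread(f"pics/a_{n}.png")
    for nm,lo,hi in (("copper",(3,90,60),(16,220,255)),("red",(0,200,80),(3,255,255)),("blue",(95,80,40),(115,255,255)),("gold",(18,150,80),(32,255,255)),("black",(0,0,0),(180,255,35))):
        b,l=blobs(mask(im,lo,hi),60)
        for i,a,c,s in b:print(n,nm,a,c.round(1),s)
im=cv2.imread("pics/a_top.png")
c=np.hstack([cv2.resize(im[270:320,250:350],(400,200),interpolation=2),cv2.resize(im[180:300,440:520],(267,400),interpolation=2)[:200]]) if 0 else cv2.resize(im[180:310,250:520],(800,385),interpolation=cv2.INTER_CUBIC)
cv2.imwrite("pics/crop1.png",c)
E
python3 m1.py
```

```text
top copper 380 [218.1 140.9] [203 125  30  29]
top copper 649 [131.5 245. ] [121 216  20  78]
top copper 642 [290.5 292.6] [261 282  79  20]
top red 151 [494.9 254.2] [481 248  25  15]
top blue 2041 [330.9 203.6] [300 178  57  53]
top gold 736 [434.4 144.9] [419 130  32  31]
top black 6713 [154.2 253.4] [109 200  87 105]
top black 849 [458.6 258.5] [445 230  45  57]
top black 898 [617.4 469. ] [585 445  55  35]
scene copper 3467 [54.9 81. ] [ 5 46 96 67]
scene copper 75 [398.3  60.7] [390  54  16  16]
scene copper 3701 [567.9  91.3] [513  62 114  55]
scene copper 524 [436.6 195.6] [402 178  63  33]
scene copper 1037 [466.3 249.8] [449 227  34  42]
scene copper 429 [290.8 247.9] [255 229  64  41]
scene copper 198 [455.2 296.6] [442 287  30  16]
scene red 648 [129.4 311.4] [115 286  28  49]
scene red 259 [182.1 380.5] [173 366  18  30]
scene blue 171 [30.8 71.2] [22 65 18 14]
scene blue 2232 [334.1 302.9] [298 268  75  70]
scene blue 127 [303.9 318.3] [299 303  13  30]
scene gold 469 [401.5  17.5] [382   0  29  47]
scene gold 846 [614.4   7. ] [566   0  74  23]
scene gold 122 [24.1 61.8] [17 57 17 14]
scene gold 649 [583.7  80.4] [568  65  33  32]
scene gold 84 [596.5 333.8] [588 319  17  31]
scene gold 1354 [274.8 389.4] [254 370  42  40]
scene black 941 [154.8  27.1] [130   0  53  60]
scene black 373 [163.3  83.1] [151  64  25  37]
scene black 1433 [397.1 206.4] [364 174  79  69]
scene black 1784 [146.6 380.3] [113 354  64  53]
```

View pics/crop1.png

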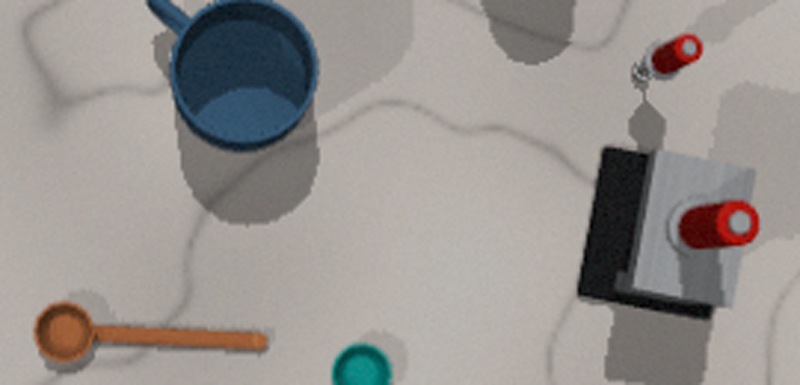

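The crop confirms the choice: the copper scoop with its bowl on the left, and the large red frother with its flange resting on the plate. The small look-alike hovers at crop (670,55). Now I measure everything.

```bash
cat > m2.py <<'E'
from h import *
im=cv2.imread("pics/a_top.png"); sc=cv2.imread("pics/a_scene.png")
def scoop(n,im,box,z0,wz=0.004):
    x0,y0,x1,y1=box
    m=np.zeros(im.shape[:2],np.uint8); m[y0:y1,x0:x1]=mask(im,(2,80,40),(18,230,255))[y0:y1,x0:x1]
    b,l=blobs(m,50); i=max(b,key=lambda t:t[1])[0]
    ys,xs=np.nonzero(l==i)
    P=onz(n,np.c_[xs,ys],z0+.006)[:,:2]
    vx,vy,cx,cy=cv2.fitLine(P.astype(np.float32),cv2.DIST_HUBER,0,.01,.01).ravel()
    u=np.array([vx,vy]);t=(P-[cx,cy])@u
    w=(P-[cx,cy])@[-vy,vx]
    # bowl side: where the wide pixels are
    if t[np.abs(w)>.014].mean()<0:u=-u;t=-t
    lo,hi=t.min(),t.max()
    h=P[(t<hi-.055)&(t>lo+.005)]
    vx,vy,cx,cy=cv2.fitLine(h.astype(np.float32),cv2.DIST_HUBER,0,.01,.01).ravel()
    v=np.array([vx,vy]); v*=np.sign(v@u); c0=np.array([cx,cy]); t=(P-c0)@v
    bowl=P[t>t.max()-.040]
    (bc,br)=cv2.minEnclosingCircle(bowl.astype(np.float32))
    lo,hi=t.min(),t.max()
    print(n,"len",hi-lo,"mid",c0+v*(lo+hi)/2,"ang",np.degrees(np.arctan2(v[1],v[0])),"bowl",bc,br,"tail",c0+v*lo)
scoop("top",im,(250,270,350,310),0); scoop("top",im,(115,205,150,300),.005)
scoop("scene",sc,(245,220,330,275),0); scoop("scene",sc,(395,175,470,215),.005)
# tray corners
for n,i,sd in (("top",im,(154,280)),("scene",sc,(400,210))):
    m=cv2.inRange(i,(0,0,0),(60,60,60)); m|=mask(i,(2,80,40),(18,230,255)) ; m=cv2.morphologyEx(m,cv2.MORPH_CLOSE,np.ones((3,3)))
    b,l=blobs(m,500)
    mm=(l==l[sd[1],sd[0]]).astype(np.uint8)
    cn=max(cv2.findContours(mm,0,1)[0],key=cv2.contourArea)
    bx=cv2.approxPolyDP(cv2.convexHull(cn),6,True).reshape(-1,2)
    W=onz(n,bx,.014); print("tray",n,bx.tolist(),W.round(4).tolist()); 
    (c,wh,a)=cv2.minAreaRect(onz(n,cn.reshape(-1,2),.014)[:,:2].astype(np.float32));print(c,wh,a)
# mug rim via top
m=mask(im,(95,60,30),(118,255,255)); m[:,:]=cv2.morphologyEx(m,cv2.MORPH_CLOSE,np.ones((9,9)))
mo=cv2.morphologyEx(m,cv2.MORPH_OPEN,cv2.getStructuringElement(2,(21,21)))
cn=max(cv2.findContours(mo,0,1)[0],key=cv2.contourArea)
W=onz("top",cn.reshape(-1,2),.085)[:,:2]
print("mug",cv2.minEnclosingCircle(W.astype(np.float32)),cv2.fitEllipse(W.astype(np.float32)))
hp=np.argwhere((m>0)&(cv2.dilate(mo,np.ones((5,5)))==0))[:,::-1]; print("handle px",hp.mean(0),onz("top",[hp.mean(0)],.045))
big=cv2.resize(sc[270:420,90:210],(480,600),interpolation=cv2.INTER_CUBIC);cv2.imwrite("pics/c_s.png",big)
big=cv2.resize(im[220:300,430:530],(750,600),interpolation=cv2.INTER_CUBIC);cv2.imwrite("pics/c_t.png",big)
E
python3 m2.py
```

```text
top len 0.16436205982067775 mid [0.43742353 0.0373783 ] ang 87.221085 bowl (0.43996748328208923, 0.09800592064857483) 0.021839192137122154 tail [ 0.43343922 -0.04470609]
top len 0.16790641344849996 mid [0.51903577 0.39715176] ang 3.6126332 bowl (0.5800373554229736, 0.40394091606140137) 0.023013615980744362 tail [0.43524939 0.39186182]
scene len 0.16732153898135774 mid [0.44227581 0.03515441] ang 87.052216 bowl (0.4377789795398712, 0.0985167846083641) 0.02130412869155407 tail [ 0.4379735  -0.04839567]
scene len 0.16541985692219208 mid [0.5181467  0.39158334] ang 3.6352212 bowl (0.5769708156585693, 0.40490323305130005) 0.027737757191061974 tail [0.43560319 0.3863392 ]
tray top [[185, 200], [195, 296], [120, 305], [109, 210]] [[0.6339, 0.2827, 0.014], [0.4304, 0.2585, 0.014], [0.4094, 0.4228, 0.014], [0.6135, 0.4514, 0.014]]
(0.5221119523048401, 0.3540489673614502) (0.20860429108142853, 0.17143061757087708) 7.014016628265381
tray scene [[363, 203], [406, 171], [479, 206], [441, 243]] [[0.4414, 0.2506, 0.014], [0.4235, 0.4164, 0.014], [0.6229, 0.4326, 0.014], [0.643, 0.272, 0.014]]
(0.5308079719543457, 0.343704491853714) (0.20763415098190308, 0.1722165197134018) 6.987796306610107
mug ((0.6158553957939148, -0.025008970871567726), 0.0527234822511673) ((0.6160411834716797, -0.027370747178792953), (0.09756537526845932, 0.10276131331920624), 100.70625305175781)
handle px [262.62790698 237.04651163] [[0.55260125 0.11261246 0.045     ]]
```

View pics/c_s.png

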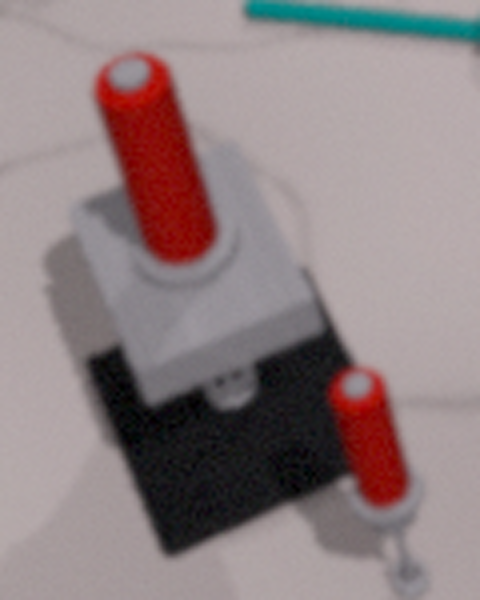

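View pics/c_t.png

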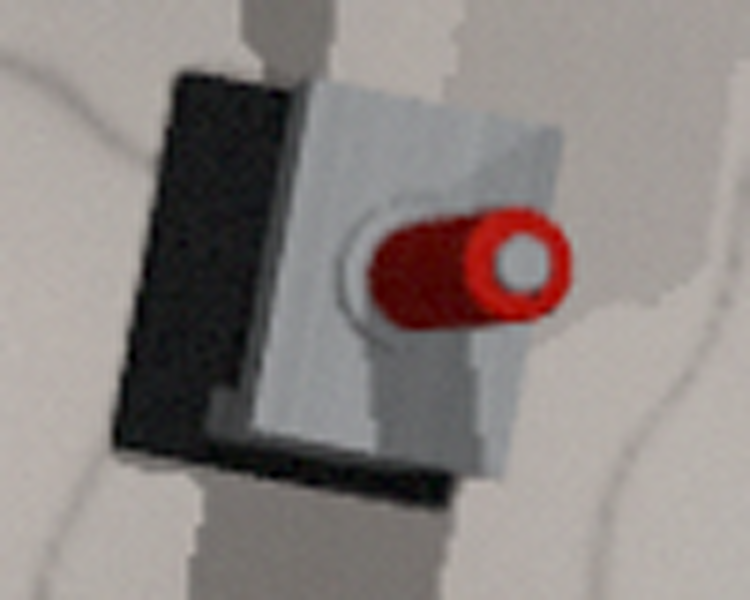

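The tray's scoop and the loose scoop have plausible lengths (164–168 mm against 166), and the tray measures 208 x 171 mm against 210 x 170. Next is the frother's axis and the clear space around it.

```bash
python3 - <<'E'
from h import *
print("button top",tri("top",(499.7,255.1),"scene",(122.5,288.3)))
# flange/hole
print("flange top center approx", tri("top",(483.5,256.5),"scene",(136,332)))
print("plate corners", onz("top",[(470.9,230.5),(505,237),(497,283.3),(463.5,277.5)],.105).round(3).tolist())
print("jar lid top",onz("top",[(434.4,144.9)],.11), "syrup cap",onz("top",[(210.5,131)],.19))
print("small frother",tri("top",(482,195.5),"scene",(180,366)))
s=env.observe();M=R.from_quat(s["ee_rot"]).as_matrix();print(M.round(3))
im=cv2.imread("pics/a_top.png");m=mask(im,(95,60,30),(118,255,255));m[:,:295]=0;m[250:]=0
b,l=blobs(m,20);print(b)
ys,xs=np.nonzero(m);W=onz("top",np.c_[xs,ys],.085)[:,:2]
print(W.min(0),W.max(0))
m2=mask(cv2.imread("pics/a_scene.png"),(95,60,30),(118,255,255))
cv2.imwrite("pics/c_m.png",cv2.resize(cv2.imread("pics/a_scene.png")[260:345,285:385],(700,595),interpolation=cv2.INTER_CUBIC))
E
```

```text
button top (array([ 0.50978788, -0.3282135 ,  0.20026918]), np.float64(0.002573242441241641))
flange top center approx (array([ 0.50969193, -0.3275649 ,  0.10248225]), np.float64(0.0012707190297689855))
plate corners [[0.561, -0.302, 0.105], [0.548, -0.371, 0.105], [0.457, -0.353, 0.105], [0.469, -0.285, 0.105]]
jar lid top [[ 0.7305402  -0.23104762  0.11      ]] syrup cap [[0.73852972 0.19655789 0.19      ]]
small frother (array([ 0.62800442, -0.3189839 ,  0.12710603]), np.float64(0.001311465017443136))
[[-0.001  0.969  0.247]
 [ 0.002  0.247 -0.969]
 [-1.    -0.    -0.002]]
[(1, np.int32(2125), array([330.49741176, 203.20470588]), array([300, 178,  57,  53], dtype=int32))]
[ 0.54373679 -0.28431577] [0.66771344 0.03495115]
```

View pics/c_m.png

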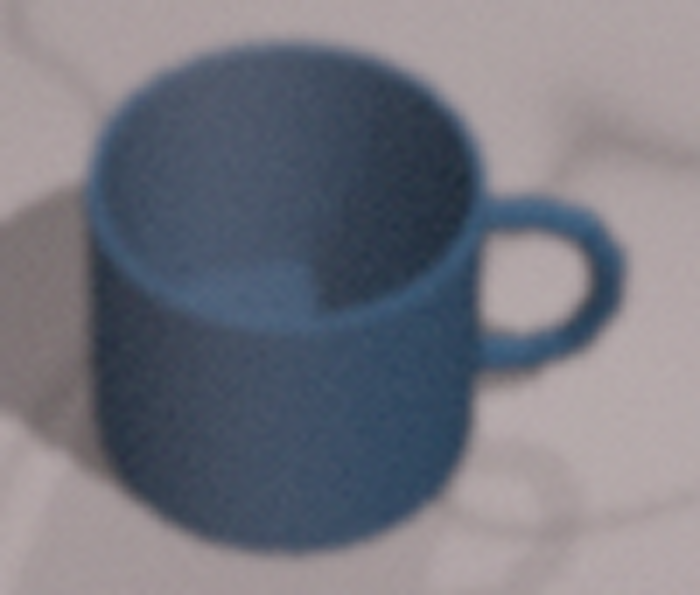

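```bash
cat > plan.py <<'E'
from h import *
def pose():
    s=env.observe(); return s["eef_pos"],s["ee_rot"]
def plan(pt,Rt,n,start=None):
    """print n rows: straight line, constant-rate turn"""
    p,q=pose() if start is None else start
    R0=R.from_quat(q); w=(R0.inv()*R.from_matrix(Rt)).as_rotvec()
    dw=w/n; step=(np.array(pt)-p)/n; rows=[]
    for i in range(n):
        Ri=R0*R.from_rotvec(dw*i); rows.append(Ri.inv().apply(step)/.15)
    print("turn deg",np.degrees(np.linalg.norm(w)).round(2),"dr",(dw/.5).round(4).tolist(),"step mm",(np.linalg.norm(step)*1e3).round(1))
    for r in rows:print(r.round(3).tolist())
def down(zang):
    a=np.radians(zang);x=np.array([0,0,-1.]);z=np.array([np.cos(a),np.sin(a),0]);return np.c_[x,np.cross(z,x),z]
E
python3 - <<'E'
from plan import *
plan((.33,-.27,.23),down(-40),8)
plan((.44,.036,.19),down(-2.9),8,(np.array([.33,-.27,.23]),R.from_matrix(down(-40)).as_quat()))
E
```

```text
turn deg 35.68 dr [-0.1557, -0.0004, -0.0001] step mm 40.8
[0.001, 0.211, -0.172]
[0.001, 0.224, -0.155]
[0.001, 0.235, -0.137]
[0.001, 0.245, -0.118]
[0.001, 0.253, -0.099]
[0.0, 0.26, -0.079]
[0.0, 0.266, -0.059]
[0.0, 0.269, -0.038]
turn deg 37.1 dr [-0.1619, 0.0, 0.0] step mm 41.0
[0.033, 0.254, -0.094]
[0.033, 0.261, -0.073]
[0.033, 0.266, -0.051]
[0.033, 0.269, -0.03]
[0.033, 0.271, -0.008]
[0.033, 0.271, 0.014]
[0.033, 0.269, 0.036]
[0.033, 0.265, 0.057]
```

Request:
apply_moves([
  {"delta_pos": [0,0.211,-0.172],"dr": [-0.156,0,0]},
  {"delta_pos": [0,0.224,-0.155],"dr": [-0.156,0,0]},
  {"delta_pos": [0,0.235,-0.137],"dr": [-0.156,0,0]},
  {"delta_pos": [0,0.245,-0.118],"dr": [-0.156,0,0]},
  {"delta_pos": [0,0.253,-0.099],"dr": [-0.156,0,0]},
  {"delta_pos": [0,0.26,-0.079],"dr": [-0.156,0,0]},
  {"delta_pos": [0,0.266,-0.059],"dr": [-0.156,0,0]},
  {"delta_pos": [0,0.269,-0.038],"dr": [-0.156,0,0]},
], grip=-1)

```text
time: 0.95
eef_pos: [0.3305, -0.2688, 0.2312]
ee_rot: [0.24, 0.665, -0.24, 0.665]
contact_force: [1.0, 0.3, 0.5]
gripper_width: 1.004
```

Request:
apply_moves([
  {"delta_pos": [0.033,0.254,-0.094],"dr": [-0.162,0,0]},
  {"delta_pos": [0.033,0.261,-0.073],"dr": [-0.162,0,0]},
  {"delta_pos": [0.033,0.266,-0.051],"dr": [-0.162,0,0]},
  {"delta_pos": [0.033,0.269,-0.03],"dr": [-0.162,0,0]},
  {"delta_pos": [0.033,0.271,-0.008],"dr": [-0.162,0,0]},
  {"delta_pos": [0.033,0.271,0.014],"dr": [-0.162,0,0]},
  {"delta_pos": [0.033,0.269,0.036],"dr": [-0.162,0,0]},
  {"delta_pos": [0.033,0.265,0.057],"dr": [-0.162,0,0]},
])

```text
time: 1.75
eef_pos: [0.4396, 0.0372, 0.1915]
ee_rot: [0.016, 0.707, -0.016, 0.707]
contact_force: [0.7, -0.8, 0.3]
gripper_width: 1.003
```

Request:
apply_moves([
  {"delta_pos": [0,0,0]},
  {"delta_pos": [0,0,0]},
], grip=-0.2)

```text
$.targets[0]: bad value
```

Request:
apply_moves([
  {"delta_pos": [0,0,0],"dr": [0,0,0]},
  {"delta_pos": [0,0,0],"dr": [0,0,0]},
  {"delta_pos": [0,0,0],"dr": [0,0,0]},
], grip=-0.2)

```text
time: 2.05
eef_pos: [0.4391, 0.0344, 0.1914]
ee_rot: [0.018, 0.707, -0.018, 0.707]
contact_force: [-0.9, -0.1, 0.8]
gripper_width: 0.6
```

```bash
cat > snap.py <<'E'
import sys
from plan import *
p=pose(); im=env.get_image(sys.argv[1]); f="pics/"+sys.argv[2]; cv2.imwrite(f+".png",im); np.savez(f+".npz",p=p[0],q=p[1])
s=env.observe();print(s["time"],s["eef_pos"].round(4),s["contact_force"].round(1),s["gripper_width"],s["joint_positions"].round(2))
E
python3 snap.py wrist b1
```

```text
2.1 [0.4392 0.0341 0.1915] [-0.1  0.2 -0.1] 0.6011525342574858 [ 0.49  0.17 -0.68  1.83  0.11  1.18 -0.28]
```

View pics/b1.png

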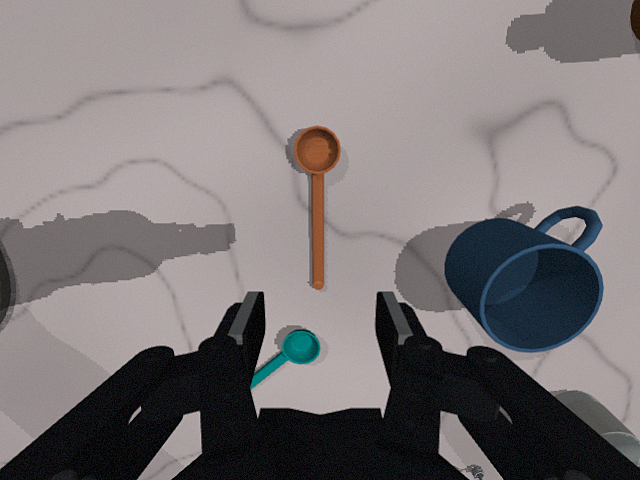

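The wrist view shows the copper scoop upright at column ~318, rows 127–290, the turquoise one at (300,347) and the mug at right. Measuring from this close view.

```bash
cat > m3.py <<'E'
from h import *
def scoopw(f,n="wrist",z0=0.,roi=None):
    im=cv2.imread(f"pics/{f}.png"); d=np.load(f"pics/{f}.npz"); ps=(d["p"],d["q"]) 
    m=mask(im,(4,110,50),(16,255,255))
    if roi: k=np.zeros_like(m);k[roi[1]:roi[3],roi[0]:roi[2]]=1;m*=k
    b,l=blobs(m,100); i=max(b,key=lambda t:t[1])[0]
    ys,xs=np.nonzero(l==i); px=np.c_[xs,ys]
    P=onz(n,px,z0+.008,ps)[:,:2]; P2=onz(n,px,z0+.015,ps)[:,:2]
    c=P.mean(0);u=np.linalg.svd(P-c,full_matrices=False)[2][0]; t=(P-c)@u
    if -t.min()<t.max(): u=-u
    t=(P-c)@u  # tail = side farther from the centroid
    u=-u if -t.min()<t.max() else u; t=(P-c)@u
    h=(t<t.max()-.055)&(t>t.min()+.004)
    vx,vy,cx,cy=cv2.fitLine(P[h].astype(np.float32),cv2.DIST_HUBER,0,.01,.01).ravel()
    v=np.array([vx,vy]);v*=np.sign(v@u);c0=np.array([cx,cy]);t=(P-c0)@v
    bp=P2[t>t.max()-.036]; bc,br=cv2.minEnclosingCircle(bp.astype(np.float32)); bc=np.array(bc)
    tail=c0+v*t.min()
    print(f,"ang",np.degrees(np.arctan2(v[1],v[0])).round(2),"bowl",bc.round(4),round(br,4),"tail",tail.round(4),"tail-bowl (144mm)",np.linalg.norm(bc-tail).round(4),"centre",(tail+v*.086).round(4),(bc-v*.058).round(4), "tail->bowl ang",np.degrees(np.arctan2(*(bc-tail)[::-1])).round(2))
if __name__=="__main__":
    import sys; a=sys.argv
    scoopw(a[1],a[2],float(a[3]),[int(x) for x in a[4:8]] if len(a)>4 else None)
E
python3 m3.py b1 wrist 0
```

```text
b1 ang 87.48 bowl [0.4414 0.0968] 0.0212 tail [ 0.4346 -0.046 ] tail-bowl (144mm) 0.1429 centre [0.4384 0.0399] [0.4389 0.0388] tail->bowl ang 87.28
```

```bash
python3 - <<'E'
from plan import *
plan((.4387,.0393,.03),down(-2.6),6)
E
```

```text
turn deg 0.39 dr [-0.0022, -0.0002, 0.0004] step mm 26.9
[0.179, 0.006, -0.001]
[0.179, 0.006, -0.001]
[0.179, 0.006, -0.001]
[0.179, 0.006, -0.001]
[0.179, 0.006, -0.001]
[0.179, 0.006, -0.001]
```

Request:
apply_moves([
  {"delta_pos": [0.179,0.006,-0.001],"dr": [-0.002,0,0]},
  {"delta_pos": [0.179,0.006,-0.001],"dr": [-0.002,0,0]},
  {"delta_pos": [0.179,0.006,-0.001],"dr": [-0.002,0,0]},
  {"delta_pos": [0.179,0.006,-0.001],"dr": [-0.002,0,0]},
  {"delta_pos": [0.179,0.006,-0.001],"dr": [-0.002,0,0]},
  {"delta_pos": [0.179,0.006,-0.001],"dr": [-0.002,0,0]},
  {"delta_pos": [0,0,0],"dr": [0,0,0]},
  {"delta_pos": [0,0,0],"dr": [0,0,0]},
], grip=0.2)

```text
time: 2.9
eef_pos: [0.4388, 0.0402, 0.0308]
ee_rot: [0.016, 0.707, -0.016, 0.707]
contact_force: [1.2, -0.1, 0.5]
gripper_width: 0.396
```

```bash
python3 snap.py wrist b2; python3 -c "
from plan import *
plan((.4387,.0393,.004),down(-2.6),3)"
```

```text
2.95 [0.4398 0.0406 0.0316] [-0.2  1.1 -0.2] 0.4013636509899265 [ 0.37  0.39 -0.61  2.03  0.31  0.8  -0.47]
turn deg 0.11 dr [0.0005, 0.0012, 0.0002] step mm 9.2
[0.061, -0.003, -0.002]
[0.061, -0.003, -0.002]
[0.061, -0.003, -0.002]
```

View pics/b2.png

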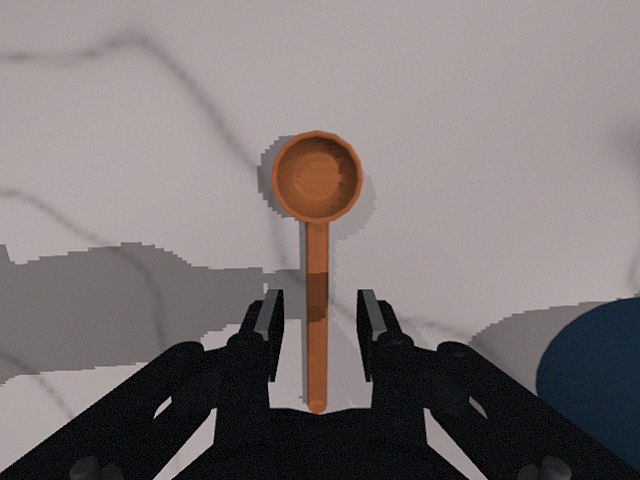

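The handle at column 317 lies between the finger tips (284 and 358), so it is straddled. I go down and close.

Request:
apply_moves([
  {"delta_pos": [0.06,-0.002,-0.002],"dr": [0,0,0]},
  {"delta_pos": [0.06,-0.002,-0.002],"dr": [0,0,0]},
  {"delta_pos": [0.055,0,0],"dr": [0,0,0]},
  {"delta_pos": [0,0,0],"dr": [0,0,0]},
])

```text
time: 3.35
eef_pos: [0.4369, 0.0404, 0.0032]
ee_rot: [0.015, 0.708, -0.015, 0.706]
contact_force: [0.4, 0.9, -0.2]
gripper_width: 0.4
```

Request:
apply_moves([
  {"delta_pos": [0,0,0],"dr": [0,0,0]},
  {"delta_pos": [0,0,0],"dr": [0,0,0]},
  {"delta_pos": [0,0,0],"dr": [0,0,0]},
  {"delta_pos": [0,0,0],"dr": [0,0,0]},
  {"delta_pos": [0,0,0],"dr": [0,0,0]},
], grip=1, squeeze=40)

```text
time: 3.85
eef_pos: [0.4384, 0.0408, 0.0045]
ee_rot: [0.015, 0.707, -0.015, 0.707]
contact_force: [-0.8, -0.5, -0.4]
gripper_width: 0.117
```

Request:
apply_moves([
  {"delta_pos": [-0.1,0,0],"dr": [0,0,0]},
  {"delta_pos": [-0.2,0,0],"dr": [0,0,0]},
  {"delta_pos": [-0.2,0,0],"dr": [0,0,0]},
  {"delta_pos": [-0.2,0,0],"dr": [0,0,0]},
  {"delta_pos": [-0.1,0,0],"dr": [0,0,0]},
  {"delta_pos": [0,0,0],"dr": [0,0,0]},
])

```text
time: 4.45
eef_pos: [0.4402, 0.041, 0.1265]
ee_rot: [0.015, 0.705, -0.015, 0.709]
contact_force: [0.9, -0.5, -0.4]
gripper_width: 0.12
```

```bash
python3 snap.py wrist b3; python3 snap.py top b3t
```

```text
4.5 [0.4388 0.0406 0.125 ] [-0.9  0.4 -0.5] 0.12109551910253798 [ 0.45  0.25 -0.68  1.93  0.18  1.02 -0.35]
4.55 [0.4378 0.0405 0.1239] [-0.6 -1.1 -0.8] 0.11923305609216282 [ 0.45  0.25 -0.68  1.94  0.18  1.02 -0.35]
```

View pics/b3.png

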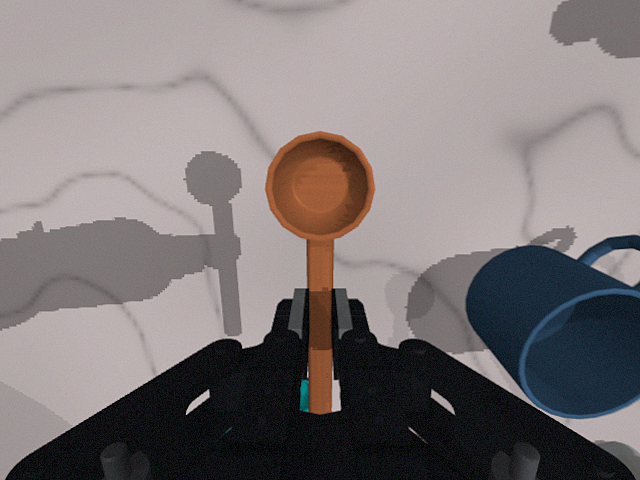

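```bash
python3 - <<'E'
from plan import *
M=R.from_quat(pose()[1]).as_matrix();print(np.degrees(np.arctan2(M[1,2],M[0,2])),M[:,0])
plan((.53,.309,.14),down(-86.4),12)
E
```

```text
-2.4687966073042618 [-4.80009495e-04 -4.54855204e-04 -9.99999781e-01]
turn deg 83.93 dr [0.2441, -0.0, 0.0001] step mm 23.7
[-0.009, 0.151, 0.045]
[-0.009, 0.156, 0.026]
[-0.009, 0.158, 0.007]
[-0.009, 0.157, -0.012]
[-0.009, 0.155, -0.031]
[-0.009, 0.15, -0.05]
[-0.009, 0.142, -0.068]
[-0.009, 0.133, -0.085]
[-0.009, 0.122, -0.1]
[-0.009, 0.109, -0.114]
[-0.009, 0.094, -0.127]
[-0.009, 0.078, -0.137]
```

Request:
apply_moves([
  {"delta_pos": [-0.009,0.151,0.045],"dr": [0.244,0,0]},
  {"delta_pos": [-0.009,0.156,0.026],"dr": [0.244,0,0]},
  {"delta_pos": [-0.009,0.158,0.007],"dr": [0.244,0,0]},
  {"delta_pos": [-0.009,0.157,-0.012],"dr": [0.244,0,0]},
  {"delta_pos": [-0.009,0.155,-0.031],"dr": [0.244,0,0]},
  {"delta_pos": [-0.009,0.15,-0.05],"dr": [0.244,0,0]},
])

```text
time: 5.15
eef_pos: [0.4834, 0.1754, 0.1303]
ee_rot: [0.268, 0.655, -0.27, 0.653]
contact_force: [0.6, -0.7, -1.4]
gripper_width: 0.118
```

Request:
apply_moves([
  {"delta_pos": [-0.009,0.142,-0.068],"dr": [0.244,0,0]},
  {"delta_pos": [-0.009,0.133,-0.085],"dr": [0.244,0,0]},
  {"delta_pos": [-0.009,0.122,-0.1],"dr": [0.244,0,0]},
  {"delta_pos": [-0.009,0.109,-0.114],"dr": [0.244,0,0]},
  {"delta_pos": [-0.009,0.094,-0.127],"dr": [0.244,0,0]},
  {"delta_pos": [-0.009,0.078,-0.137],"dr": [0.244,0,0]},
  {"delta_pos": [0,0,0],"dr": [0,0,0]},
  {"delta_pos": [0,0,0],"dr": [0,0,0]},
])

```text
time: 5.95
eef_pos: [0.5293, 0.3091, 0.1382]
ee_rot: [0.482, 0.517, -0.485, 0.516]
contact_force: [0.1, -0.5, -0.5]
gripper_width: 0.12
```

```bash
python3 snap.py wrist b4
```

```text
6.0 [0.5297 0.308  0.1386] [-0.   0.  -1.5] 0.11843681661195624 [-0.28  0.54 -0.41  1.45  0.22  1.2  -2.23]
```

View pics/b4.png

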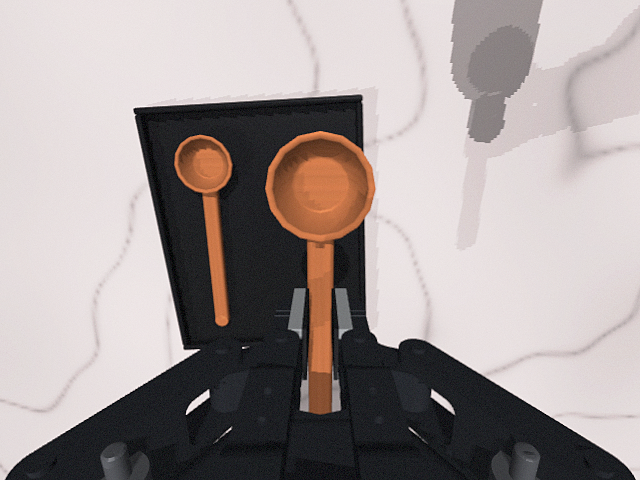

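The held scoop hovers with its bowl at (320,187). The mate's bowl is at (203,163) and its tail at (222,323); the tray's far corners are at (136,110) and (361,97). Measuring both.

```bash
python3 m3.py b4 wrist 0.005 165 120 245 335; python3 - <<'E'
from plan import *
d=np.load("pics/b4.npz");ps=(d["p"],d["q"])
c=onz("wrist",[(135,110),(361,96.5),(185,348),(366,330)],.014,ps)[:,:2];print(c.round(4).tolist())
e=c[0]-c[1];print(np.linalg.norm(e),np.degrees(np.arctan2(e[1],e[0]))-90, "left edge",np.degrees(np.arctan2(*(c[0]-c[2])[::-1])),np.linalg.norm(c[0]-c[2]))
v=(c[0]-c[2]);v/=np.linalg.norm(v)
print("center",(c[0]+c[1])/2-v*.105)
M=R.from_quat(ps[1]).as_matrix();print(np.degrees(np.arctan2(M[1,1],M[0,1])),M[:,0].round(3))
E
```

```text
b4 ang 3.59 bowl [0.5804 0.3998] 0.0221 tail [0.4369 0.3899] tail-bowl (144mm) 0.1438 centre [0.5227 0.3953] [0.5225 0.3962] tail->bowl ang 3.94
[[0.6156, 0.4499], [0.6358, 0.285], [0.4121, 0.4248], [0.4416, 0.2603]]
0.16609926902359928 6.990560069677258 left edge 7.029020678701814 0.20501244965814858
center [0.52149859 0.35458986]
3.81183244523077 [-0.004 -0.003 -1.   ]
```

Request:
apply_moves([
  {"delta_pos": [0.15,-0.004,-0.009],"dr": [0,0,0]},
  {"delta_pos": [0.18,-0.004,-0.009],"dr": [0,0,0]},
  {"delta_pos": [0.18,-0.003,-0.009],"dr": [0,0,0]},
  {"delta_pos": [0.15,0,0],"dr": [0,0,0]},
  {"delta_pos": [0.08,0,0],"dr": [0,0,0]},
  {"delta_pos": [0.04,0,0],"dr": [0,0,0]},
  {"delta_pos": [0,0,0],"dr": [0,0,0]},
  {"delta_pos": [0,0,0],"dr": [0,0,0]},
])

```text
time: 6.8
eef_pos: [0.5295, 0.3136, 0.0246]
ee_rot: [0.485, 0.515, -0.483, 0.516]
contact_force: [0.2, -0.2, -1.1]
gripper_width: 0.117
```

```bash
python3 snap.py wrist b5; python3 -c "
from plan import *
print(np.mean([ (env.get_image('top'),env.observe()['eef_pos'])[1] for _ in range(3)],0), env.observe()['contact_force'])"
```

```text
6.85 [0.5297 0.3139 0.025 ] [ 0.6 -0.  -0. ] 0.12128130666024432 [-0.31  0.66 -0.38  1.56  0.28  0.97 -2.28]
[0.52950184 0.31387481 0.02484117] [-0.49690812  0.26600977 -0.36990776]
```

View pics/b5.png

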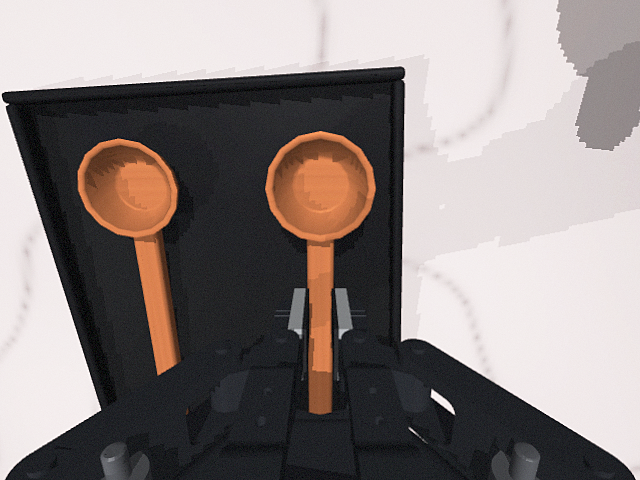

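Request:
apply_moves([
  {"delta_pos": [0.04,0,0.01],"dr": [0,0,0]},
  {"delta_pos": [0.03,0,0],"dr": [0,0,0]},
  {"delta_pos": [0.02,0,0],"dr": [0,0,0]},
  {"delta_pos": [0.01,0,0],"dr": [0,0,0]},
  {"delta_pos": [0,0,0],"dr": [0,0,0]},
  {"delta_pos": [0,0,0],"dr": [0,0,0]},
])

```text
time: 7.6
eef_pos: [0.5284, 0.3113, 0.0095]
ee_rot: [0.483, 0.516, -0.484, 0.516]
contact_force: [-3.3, -3.2, 7.3]
gripper_width: 0.117
```

Request:
apply_moves([
  {"delta_pos": [0,0,0],"dr": [0,0,0]},
  {"delta_pos": [0,0,0],"dr": [0,0,0]},
  {"delta_pos": [0,0,0],"dr": [0,0,0]},
], grip=0.4)

```text
time: 7.9
eef_pos: [0.5287, 0.3118, 0.0082]
ee_rot: [0.484, 0.516, -0.484, 0.516]
contact_force: [-0.5, -0.4, 0.4]
gripper_width: 0.299
```

Request:
apply_moves([
  {"delta_pos": [-0.05,0,0],"dr": [0,0,0]},
  {"delta_pos": [-0.15,0,0],"dr": [0,0,0]},
  {"delta_pos": [-0.2,0,0],"dr": [0,0,0]},
  {"delta_pos": [-0.25,0,0],"dr": [0,0,0]},
  {"delta_pos": [-0.25,0,0],"dr": [0,0,0]},
  {"delta_pos": [-0.25,0,0],"dr": [0,0,0]},
  {"delta_pos": [-0.2,0,0],"dr": [0,0,0]},
  {"delta_pos": [0,0,0],"dr": [0,0,0]},
])

```text
time: 8.7
eef_pos: [0.5312, 0.3142, 0.2175]
ee_rot: [0.488, 0.515, -0.48, 0.517]
contact_force: [0.3, -0.7, -1.3]
gripper_width: 0.301
```

```bash
python3 snap.py wrist b6;  python3 m3.py b6 wrist 0.005 0 0 290 400;python3 m3.py b6 wrist 0.005 290 0 500 400
```

```text
8.75 [0.5301 0.3132 0.2146] [ 0.3 -0.4 -0.8] 0.3019835293569034 [-0.29  0.49 -0.42  1.34  0.2   1.35 -2.21]
b6 ang 3.68 bowl [0.5799 0.3997] 0.022 tail [0.4371 0.3901] tail-bowl (144mm) 0.1431 centre [0.5229 0.3957] [0.522 0.396] tail->bowl ang 3.83
b6 ang 3.79 bowl [0.5872 0.3137] 0.0221 tail [0.4439 0.3049] tail-bowl (144mm) 0.1435 centre [0.5297 0.3106] [0.5293 0.3099] tail->bowl ang 3.53
```

View pics/b6.png

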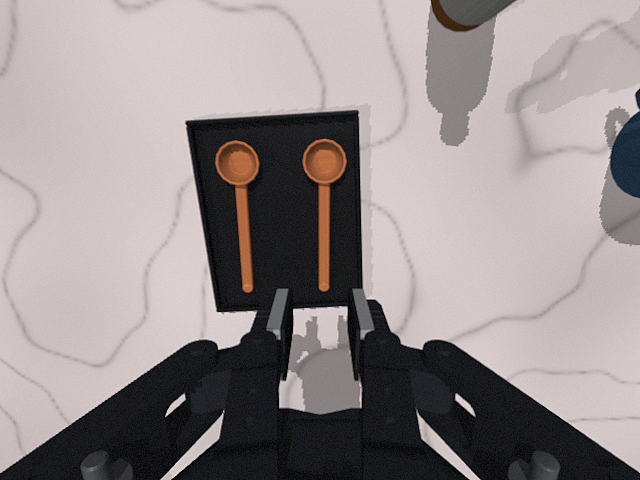

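The scoop is placed: it lies at 3.5–3.8° against the mate's 3.7–3.8°, about 86 mm from it, bowls the same way and let go. Next is the frother, with the jaw axis at -92.5°.

```bash
python3 - <<'E'
from plan import *
plan((.50,-.328,.28),down(-92.5),16)
E
```

```text
turn deg 6.18 dr [0.0135, -0.0005, -0.0007] step mm 40.3
[-0.028, -0.029, 0.266]
[-0.028, -0.028, 0.266]
[-0.028, -0.026, 0.266]
[-0.028, -0.024, 0.266]
[-0.028, -0.022, 0.266]
[-0.028, -0.021, 0.267]
[-0.028, -0.019, 0.267]
[-0.028, -0.017, 0.267]
[-0.028, -0.015, 0.267]
[-0.028, -0.013, 0.267]
[-0.028, -0.012, 0.267]
[-0.028, -0.01, 0.267]
[-0.028, -0.008, 0.267]
[-0.027, -0.006, 0.267]
[-0.027, -0.004, 0.267]
[-0.027, -0.003, 0.267]
```

Request:
apply_moves([
  {"delta_pos": [-0.1,-0.029,0.2],"dr": [0.013,0,0]},
  {"delta_pos": [-0.1,-0.028,0.266],"dr": [0.013,0,0]},
  {"delta_pos": [-0.1,-0.026,0.266],"dr": [0.013,0,0]},
  {"delta_pos": [-0.1,-0.024,0.266],"dr": [0.013,0,0]},
  {"delta_pos": [-0.05,-0.022,0.266],"dr": [0.013,0,0]},
  {"delta_pos": [0,-0.021,0.267],"dr": [0.013,0,0]},
  {"delta_pos": [0,-0.019,0.267],"dr": [0.013,0,0]},
  {"delta_pos": [0,-0.017,0.267],"dr": [0.013,0,0]},
], grip=-0.3)

```text
time: 9.55
eef_pos: [0.5123, -0.0006, 0.2774]
ee_rot: [0.496, 0.503, -0.498, 0.502]
contact_force: [1.1, 0.9, -0.8]
gripper_width: 0.649
```

Request:
apply_moves([
  {"delta_pos": [0,-0.015,0.267],"dr": [0.013,0,0]},
  {"delta_pos": [0,-0.013,0.267],"dr": [0.013,0,0]},
  {"delta_pos": [0,-0.012,0.267],"dr": [0.013,0,0]},
  {"delta_pos": [0,-0.01,0.267],"dr": [0.013,0,0]},
  {"delta_pos": [0,-0.008,0.267],"dr": [0.013,0,0]},
  {"delta_pos": [0,-0.006,0.2],"dr": [0.013,0,0]},
  {"delta_pos": [0,0,0],"dr": [0,0,0]},
  {"delta_pos": [0,0,0],"dr": [0,0,0]},
])

```text
time: 10.35
eef_pos: [0.5021, -0.2293, 0.2771]
ee_rot: [-0.507, -0.494, 0.507, -0.492]
contact_force: [0.5, 1.2, 0.1]
gripper_width: 0.648
```

```bash
python3 snap.py wrist b7;python3 -c "
from plan import *
print(pose(),R.from_quat(pose()[1]).as_matrix().round(3))"
```

```text
10.4 [ 0.5027 -0.2278  0.2775] [-0.6  1.5  0.1] 0.6480649742898106 [ 0.52  0.3  -0.16  1.41  0.05  1.43 -1.24]
(array([ 0.50271116, -0.22780008,  0.27745498]), array([ 0.50658861,  0.49440199, -0.50638136,  0.49245566])) [[-0.002  1.    -0.026]
 [ 0.002 -0.026 -1.   ]
 [-1.    -0.002 -0.002]]
```

View pics/b7.png

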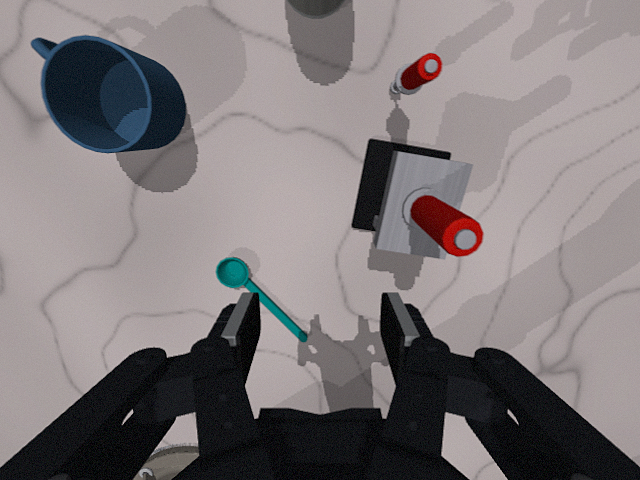

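The button's centre is at (464,239), the flange is around (427,207), the small look-alike at (428,68), and the mug rim's centre is around (96,97).

```bash
python3 - <<'E'
from plan import *
d=np.load("pics/b7.npz");ps=(d["p"],d["q"]);im=cv2.imread("pics/b7.png")
r=mask(im,(0,200,60),(4,255,255)); 
g=np.zeros(im.shape[:2],np.uint8); hsv=cv2.cvtColor(im,cv2.COLOR_BGR2HSV)
g[225:252,450:480]=((hsv[...,1]<110)&(hsv[...,2]>90))[225:252,450:480]*255
b,l=blobs(g,20);print([(a,c.round(1)) for _,a,c,_ in b])
c=max(b,key=lambda t:t[1])[2]
print("button z.205",onz("wrist",[c],.205,ps))
print("tri top",tri("wrist",c,"top",(499.7,255.1),ps), "tri scene",tri("wrist",c,"scene",(122.5,288.3),ps))
cv2.imwrite("pics/c7.png",cv2.resize(im[15:175,20:210],(760,640))[:600])
E
```

```text
[(np.int32(340), array([465.1, 238.8]))]
button z.205 [[ 0.5118293  -0.32668679  0.205     ]]
tri top (array([ 0.5092589 , -0.33030243,  0.19705262]), np.float64(0.0002162447281092494)) tri scene (array([ 0.51110503, -0.32781684,  0.20129475]), np.float64(0.0012291536325127793))
```

View pics/c7.png

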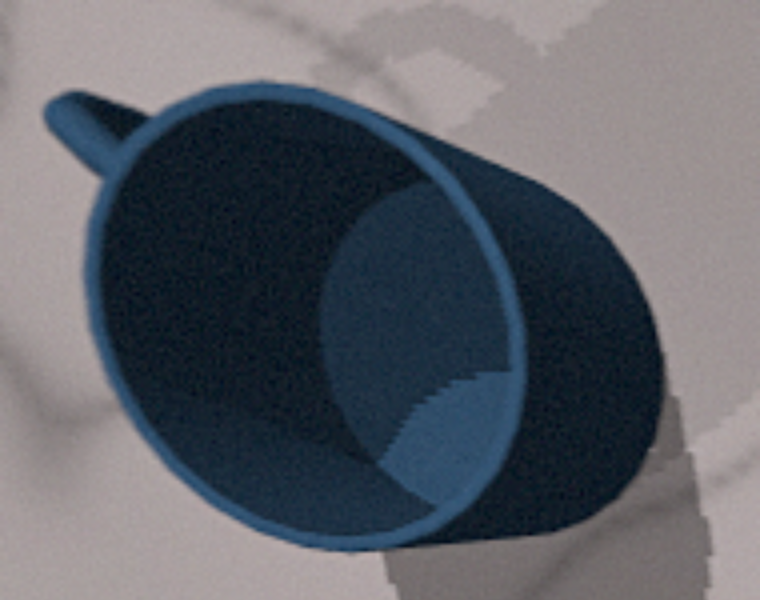

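Request:
apply_moves([
  {"delta_pos": [0,0.025,0.22],"dr": [0,0,0]},
  {"delta_pos": [0,0.025,0.22],"dr": [0,0,0]},
  {"delta_pos": [0,0.025,0.22],"dr": [0,0,0]},
  {"delta_pos": [0.05,0,0],"dr": [0,0,0]},
  {"delta_pos": [0.05,0,0],"dr": [0,0,0]},
  {"delta_pos": [0,0,0],"dr": [0,0,0]},
  {"delta_pos": [0,0,0],"dr": [0,0,0]},
])

```text
time: 11.1
eef_pos: [0.5122, -0.3259, 0.2634]
ee_rot: [0.506, 0.495, -0.506, 0.494]
contact_force: [0.5, 1.1, 0.3]
gripper_width: 0.648
```

```bash
python3 snap.py wrist b8;python3 - <<'E'
from plan import *
d=np.load("pics/b7.npz");ps=(d["p"],d["q"])
pt=np.array([(85,262),(265,80),(527,345),(355,552),(130,415),(150,130),(470,500),(440,165)])/4.+[20,15]
W=onz("wrist",pt,.085,ps)[:,:2]
A=np.c_[2*W,np.ones(len(W))];s=np.linalg.lstsq(A,(W**2).sum(1),rcond=None)[0];c=s[:2];r=np.linalg.norm(W-c,axis=1);print("mug",c,r.round(4))
im=cv2.imread("pics/a_top.png")
print("scene mug",onz("scene",[(326.1,286.4)],.085))
cv2.imwrite("pics/c8.png",cv2.resize(im[165:245,285:375],(675,600),interpolation=2))
E
```

```text
11.15 [ 0.5122 -0.3264  0.2638] [ 0.8 -0.4 -0.2] 0.648732860727895 [ 0.62  0.42 -0.12  1.28  0.05  1.45 -1.09]
mug [ 0.61874346 -0.02951984] [0.0494 0.0497 0.0493 0.0495 0.049  0.0481 0.0483 0.0489]
scene mug [[ 0.62367169 -0.03216504  0.085     ]]
```

View pics/b8.png

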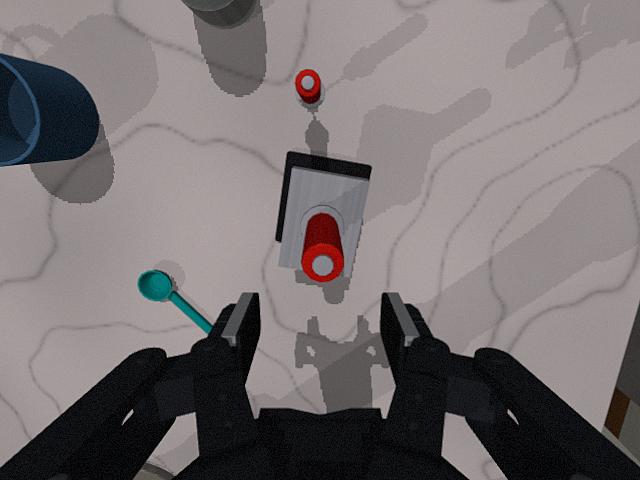

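View pics/c8.png

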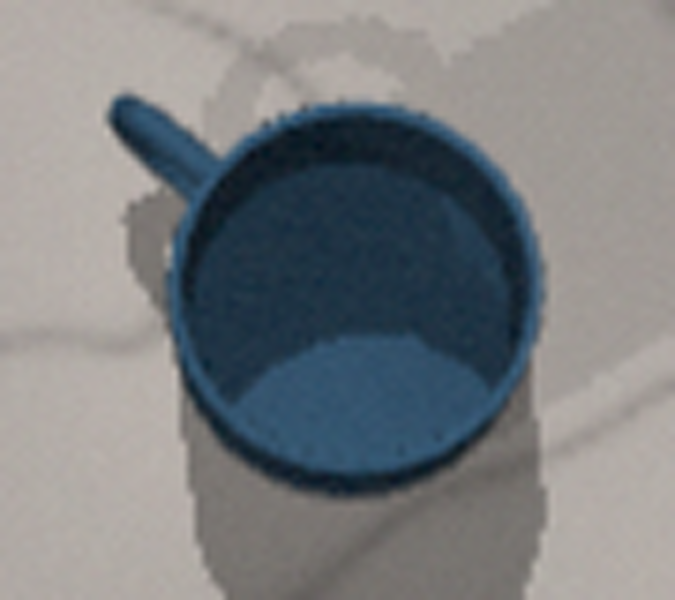

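```bash
python3 - <<'E'
from plan import *
d=np.load("pics/b8.npz");ps=(d["p"],d["q"])
print(onz("wrist",[(322.5,265)],.205,ps), onz("top",[(332.5,203.4)],.085), tri("wrist",(322.5,265),"top",(499.7,255.1),ps))
E
```

```text
[[ 0.51161566 -0.32802718  0.205     ]] [[ 0.61667076 -0.02962428  0.085     ]] (array([ 0.50955268, -0.32856966,  0.20098853]), np.float64(0.0013996425182802885))
```

Request:
apply_moves([
  {"delta_pos": [0.15,-0.005,0.012],"dr": [0,0,0]},
  {"delta_pos": [0.17,0,0],"dr": [0,0,0]},
  {"delta_pos": [0.17,0,0],"dr": [0,0,0]},
  {"delta_pos": [0.15,0,0],"dr": [0,0,0]},
  {"delta_pos": [0.08,0,0],"dr": [0,0,0]},
  {"delta_pos": [0.04,0,0],"dr": [0,0,0]},
  {"delta_pos": [0,0,0],"dr": [0,0,0]},
  {"delta_pos": [0,0,0],"dr": [0,0,0]},
])

```text
time: 11.95
eef_pos: [0.5116, -0.3305, 0.1509]
ee_rot: [0.507, 0.492, -0.506, 0.494]
contact_force: [-0.1, 0.3, -0.6]
gripper_width: 0.65
```

```bash
python3 snap.py wrist b9
```

```text
12.0 [ 0.5117 -0.3306  0.151 ] [-0.2 -0.6 -0.3] 0.6552762791216126 [ 0.63  0.49 -0.12  1.46  0.06  1.2  -1.1 ]
```

View pics/b9.png

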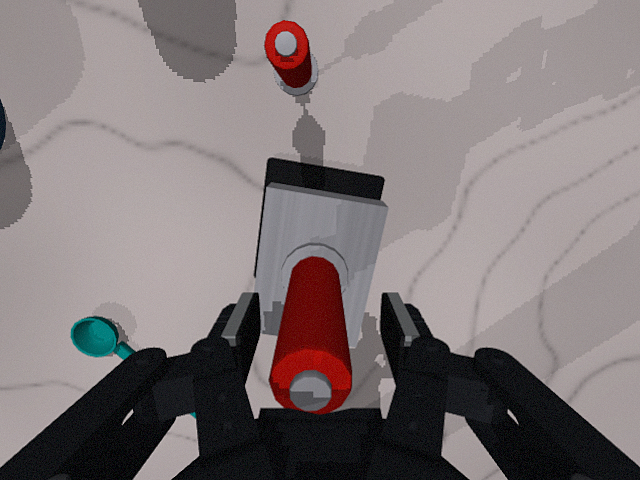

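The frother's axis is at column ~311 against the finger midline at 320, so I shift 2.5 mm and then close.

Request:
apply_moves([
  {"delta_pos": [0.01,0,-0.018],"dr": [0,0,0]},
  {"delta_pos": [0,0,0],"dr": [0,0,0]},
  {"delta_pos": [0,0,0],"dr": [0,0,0]},
])

```text
time: 12.3
eef_pos: [0.511, -0.3273, 0.1484]
ee_rot: [0.507, 0.493, -0.507, 0.493]
contact_force: [-0.6, -0.3, -0.0]
gripper_width: 0.649
```

Request:
apply_moves([
  {"delta_pos": [0,0,0],"dr": [0,0,0]},
  {"delta_pos": [0,0,0],"dr": [0,0,0]},
  {"delta_pos": [0,0,0],"dr": [0,0,0]},
  {"delta_pos": [0,0,0],"dr": [0,0,0]},
  {"delta_pos": [0,0,0],"dr": [0,0,0]},
], grip=1, squeeze=70)

```text
time: 12.8
eef_pos: [0.511, -0.3274, 0.1483]
ee_rot: [0.507, 0.493, -0.507, 0.493]
contact_force: [0.8, -0.1, 2.3]
gripper_width: 0.323
```

Request:
apply_moves([
  {"delta_pos": [-0.03,0,0],"dr": [0,0,0]},
  {"delta_pos": [-0.06,0,0],"dr": [0,0,0]},
  {"delta_pos": [-0.06,0,0],"dr": [0,0,0]},
  {"delta_pos": [0,0,0],"dr": [0,0,0]},
])

```text
time: 13.2
eef_pos: [0.5119, -0.3282, 0.1726]
ee_rot: [0.507, 0.492, -0.506, 0.494]
contact_force: [0.3, 0.4, -1.6]
gripper_width: 0.323
```

```bash
python3 snap.py wrist b10; python3 snap.py scene b10s
```

```text
13.25 [ 0.5114 -0.3279  0.1718] [-0.1 -0.1 -1.6] 0.3235682522982599 [ 0.62  0.47 -0.12  1.44  0.06  1.24 -1.1 ]
13.3 [ 0.511  -0.3276  0.1711] [ 0.7  0.2 -2.4] 0.31891678106031673 [ 0.62  0.47 -0.12  1.44  0.06  1.24 -1.1 ]
```

View pics/b10s.png

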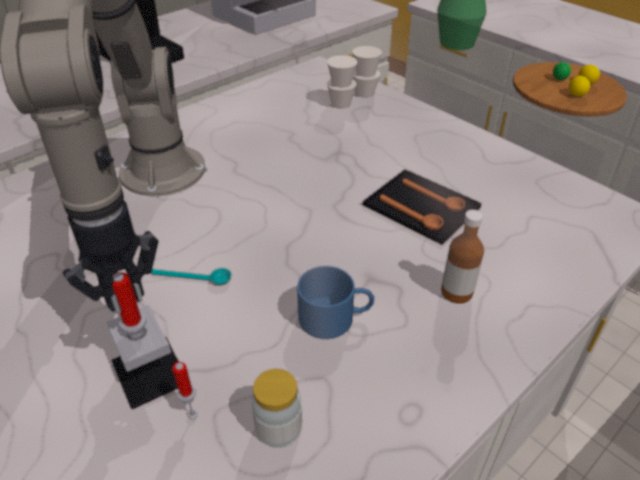

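View pics/b10.png

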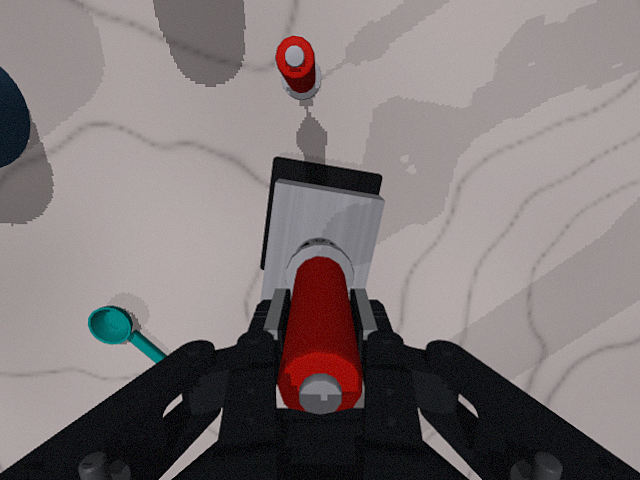

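The frother has left its seat and is held centred (column 320, dark hole visible beneath the flange). In the scene view both scoops lie parallel. I lift it clear.

Request:
apply_moves([
  {"delta_pos": [-0.12,0,0],"dr": [0,0,0]},
  {"delta_pos": [-0.15,0,0],"dr": [0,0,0]},
  {"delta_pos": [-0.15,0,0],"dr": [0,0,0]},
  {"delta_pos": [-0.15,0,0],"dr": [0,0,0]},
  {"delta_pos": [-0.15,0,0],"dr": [0,0,0]},
  {"delta_pos": [-0.12,0,0],"dr": [0,0,0]},
  {"delta_pos": [0,0,0],"dr": [0,0,0]},
])

```text
time: 14.0
eef_pos: [0.512, -0.3281, 0.2993]
ee_rot: [0.507, 0.491, -0.506, 0.495]
contact_force: [0.6, 0.8, -0.1]
gripper_width: 0.324
```

```bash
python3 snap.py scene b11; python3 - <<'E'
from plan import *
def tgt(phi,tilt,C,out,dep,L=.133):
    a=np.radians(phi);t=np.radians(tilt);d=np.array([np.cos(a),np.sin(a),0])
    x=np.sin(t)*d+[0,0,-np.cos(t)]; z=np.array([np.sin(a),-np.cos(a),0])
    B=np.array(C)+d*out-[0,0,dep]
    return B-L*x, np.c_[x,np.cross(z,x),z]
p,M=tgt(-2,40,(.618,-.0295,.085),.017,.035);print(p)
p0=pose()
plan((.52,-.0265,.30),down(-92),8)
plan((p[0],p[1],.27),M,8,(np.array([.52,-.0265,.30]),R.from_matrix(down(-92)).as_quat()))
E
```

```text
14.05 [ 0.5113 -0.3277  0.2973] [ 0.6  0.1 -1.9] 0.320606011408533 [ 0.62  0.41 -0.12  1.21  0.05  1.52 -1.09]
[ 0.54955097 -0.02710971  0.15188391]
turn deg 0.47 dr [0.002, 0.0003, -0.0005] step mm 37.7
[-0.003, 0.0, -0.251]
[-0.002, 0.0, -0.251]
[-0.002, -0.0, -0.251]
[-0.002, -0.0, -0.251]
[-0.002, -0.001, -0.251]
[-0.002, -0.001, -0.251]
[-0.002, -0.001, -0.251]
[-0.002, -0.001, -0.251]
turn deg 40.0 dr [0.0, 0.0, 0.1745] step mm 5.3
[0.025, 0.025, -0.0]
[0.027, 0.022, -0.0]
[0.029, 0.02, -0.0]
[0.031, 0.017, -0.0]
[0.032, 0.015, -0.0]
[0.033, 0.012, -0.0]
[0.034, 0.009, -0.0]
[0.035, 0.006, -0.0]
```

View pics/b11.png

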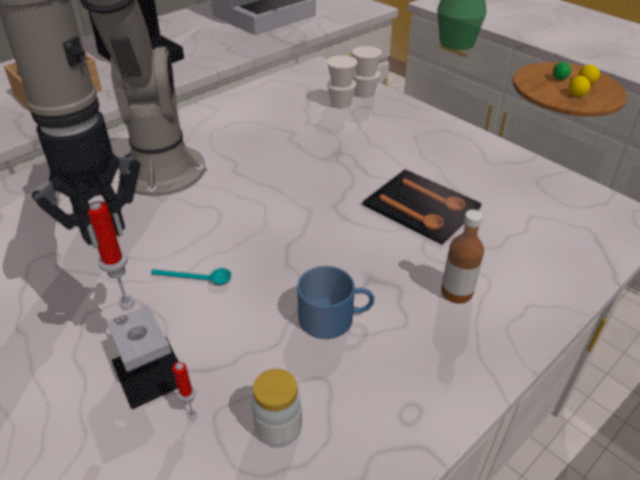

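The frother hangs clear above the stand (its whisk at (127,303), the empty hole at (138,333)). Now I carry and tilt it.

Request:
apply_moves([
  {"delta_pos": [-0.002,0,-0.15],"dr": [0.002,0,0]},
  {"delta_pos": [-0.002,0,-0.251],"dr": [0.002,0,0]},
  {"delta_pos": [-0.002,0,-0.251],"dr": [0.002,0,0]},
  {"delta_pos": [-0.002,0,-0.251],"dr": [0.002,0,0]},
  {"delta_pos": [-0.002,0,-0.251],"dr": [0.002,0,0]},
  {"delta_pos": [-0.002,0,-0.251],"dr": [0.002,0,0]},
  {"delta_pos": [-0.002,0,-0.251],"dr": [0.002,0,0]},
  {"delta_pos": [-0.002,0,-0.251],"dr": [0,0,0]},
])

```text
time: 14.85
eef_pos: [0.5184, -0.0401, 0.297]
ee_rot: [-0.508, -0.492, 0.509, -0.491]
contact_force: [0.8, 0.1, -2.4]
gripper_width: 0.323
```

Request:
apply_moves([
  {"delta_pos": [0.025,0.025,-0.1],"dr": [0,0,0.1745]},
  {"delta_pos": [0.027,0.022,0],"dr": [0,0,0.1745]},
  {"delta_pos": [0.029,0.02,0],"dr": [0,0,0.1745]},
  {"delta_pos": [0.031,0.017,0],"dr": [0,0,0.1745]},
  {"delta_pos": [0.032,0.015,0],"dr": [0,0,0.1745]},
  {"delta_pos": [0.033,0.012,0],"dr": [0,0,0.1745]},
  {"delta_pos": [0.034,0.009,0],"dr": [0,0,0.1745]},
  {"delta_pos": [0.035,0.006,0],"dr": [0,0,0.1745]},
])

```text
time: 15.65
eef_pos: [0.548, -0.0276, 0.2664]
ee_rot: [0.646, 0.288, -0.31, 0.636]
contact_force: [0.1, 0.1, -2.2]
gripper_width: 0.323
```

Request:
apply_moves([
  {"delta_pos": [0,0,0],"dr": [0,0,0]},
  {"delta_pos": [0,0,0],"dr": [0,0,0]},
])

```text
time: 15.85
eef_pos: [0.5486, -0.0275, 0.2672]
ee_rot: [0.645, 0.289, -0.311, 0.635]
contact_force: [-0.1, 0.4, -0.9]
gripper_width: 0.32
```

```bash
python3 snap.py wrist b12;python3 snap.py scene b12s;python3 snap.py top b12t; python3 -c "
from plan import *
print(pose(),R.from_quat(pose()[1]).as_matrix().round(3))"
```

```text
15.9 [ 0.5503 -0.0275  0.2692] [ 0.4  0.6 -1.8] 0.3237191119301113 [ 0.3  -0.13 -0.26  2.12 -0.07  0.46 -1.52]
15.95 [ 0.5511 -0.0275  0.2702] [ 0.8 -0.  -1.6] 0.32298536933555955 [ 0.3  -0.13 -0.26  2.12 -0.07  0.45 -1.52]
16.0 [ 0.5514 -0.0275  0.2705] [ 0.  -0.4 -1.1] 0.32262995209479056 [ 0.3  -0.13 -0.26  2.12 -0.07  0.45 -1.52]
(array([ 0.55140009, -0.0274982 ,  0.27054852]), array([ 0.64612657,  0.28737957, -0.30905468,  0.63593918])) [[ 0.644  0.764 -0.034]
 [-0.022 -0.026 -0.999]
 [-0.765  0.644 -0.   ]]
```

View pics/b12.png

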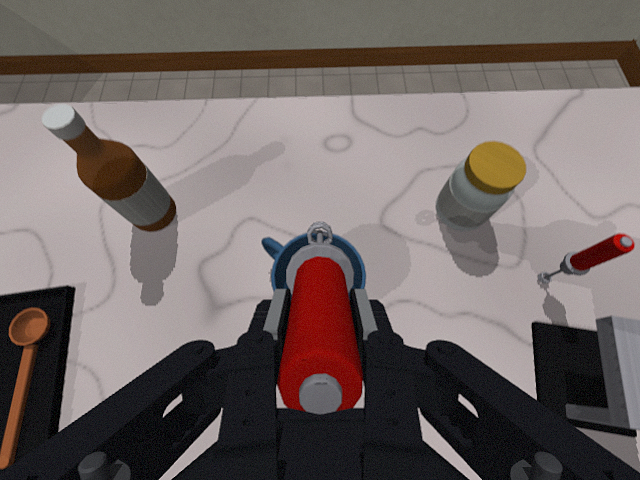

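View pics/b12s.png

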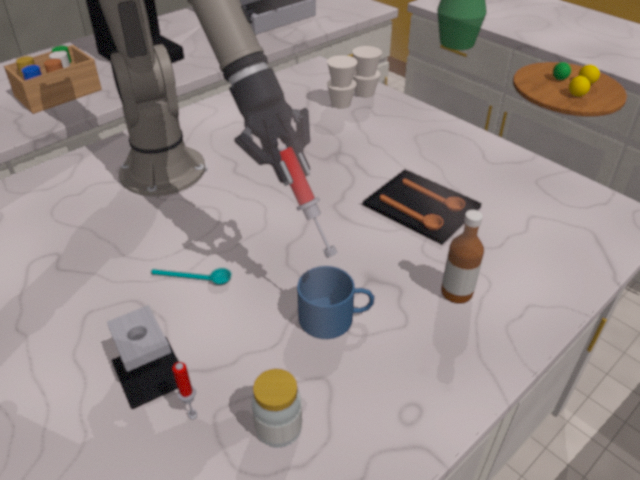

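View pics/b12t.png

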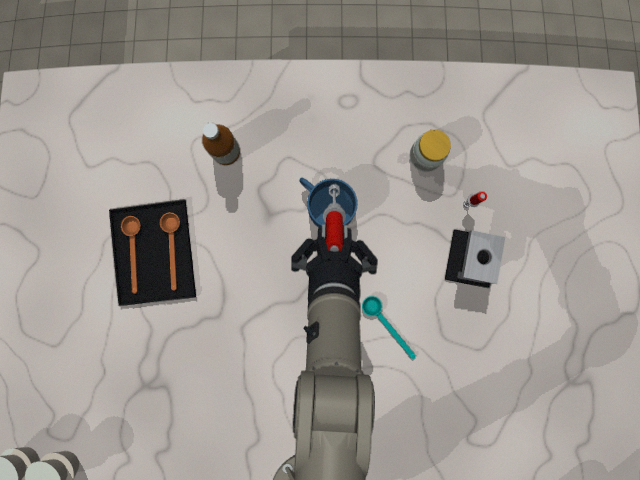

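The frother is held straight at 40°, with its whisk above the mug (wrist view (320,232), centred over the mouth). Joint 6 (0.45, minimum 0.2) could get tight when lowering, so I do a quick reach check from a fit to the logged poses.

```bash
python3 - <<'E'
from plan import *
from scipy.optimize import least_squares
D=[([1.279,.3117,.014,1.513,-.004,1.319],(.1358,-.5322,.2302)),([.63,.49,-.12,1.46,.06,1.20],(.5117,-.3306,.151)),([.62,.41,-.12,1.21,.05,1.52],(.5113,-.3277,.2973)),([.62,.47,-.12,1.44,.06,1.24],(.511,-.3276,.1711)),([.3,-.13,-.26,2.12,-.07,.45],(.5514,-.0275,.2705)),([.52,.30,-.16,1.41,.05,1.43],(.5027,-.2278,.2775)),([-.31,.66,-.38,1.56,.28,.97],(.5295,.3139,.0248)),([.49,.17,-.68,1.83,.11,1.18],(.4392,.0341,.1915)),([.37,.39,-.61,2.03,.31,.80],(.4398,.0406,.0316)),([-.29,.49,-.42,1.34,.2,1.35],(.5301,.3132,.2146))]
def fk(q,P):
    h,L1,L2,Lt,o1,o2,o3=P
    Rz=lambda a:R.from_euler('z',a);Ry=lambda a:R.from_euler('y',a)
    T=Rz(-q[0]);p=np.array([0,0,h]);T=T*Ry(q[1]);p=p+T.apply([0,0,L1]);T=T*Rz(s3*q[2]);p=p+T.apply([o1,0,0]);T=T*Ry(q[3]);p=p+T.apply([o2,0,L2]);T=T*Rz(s5*q[4])*Ry(q[5]);return p+T.apply([o3,0,Lt]),T
for s3 in(1,-1):
  for s5 in (1,-1):
    f=lambda P:np.concatenate([fk(q,P)[0]-x for q,x in D])
    s=least_squares(f,[.28,.4,.35,.3,0,0,0]);print(s3,s5,s.x.round(3),np.abs(s.fun).max())
    if np.abs(s.fun).max()<.01:
        P=s.x;x=np.array([.645,-.022,-.765]);lim=np.array([[-2.7,-.3,-1.27,.12,-1.44,.2],[2.7,1.91,1.3,2.57,4.58,2.03]])
        for zt in (.27,.23,.2,.18,.165,.152,.14):
            g=lambda q:np.r_[(fk(q,P)[0]-[.5496,-.0271,zt])*10,(fk(q,P)[1].apply([0,0,1])-x)*3,(q-np.array(D[4][0]))*.003]
            r=least_squares(g,np.clip(D[4][0],lim[0]+.01,lim[1]-.01),bounds=(lim[0],lim[1]));print(zt,r.x.round(2),np.abs(r.fun[:6]).max().round(4))
E
```

```text
1 1 [ 0.188  1.463  0.459  1.107 -0.184  0.162  0.279] 0.2830730405014507
1 -1 [-0.435  0.383  0.295 -0.277 -0.111 -0.071 -0.184] 0.4858504187058891
-1 1 [ 0.     0.319  0.365  0.086 -0.021 -0.094 -0.104] 0.1063048353086471
-1 -1 [ 0.243  0.522  0.419  0.406 -0.02   0.004  0.004] 0.017729997787897536
```

```bash
python3 - <<'E'
from plan import *
from scipy.optimize import least_squares
P=[ 0.243,0.522,0.419,0.406,-0.02,0.004,0.004]
def fk(q):
    h,L1,L2,Lt,o1,o2,o3=P
    Rz=lambda a:R.from_euler('z',a);Ry=lambda a:R.from_euler('y',a)
    T=Rz(-q[0]);p=np.array([0,0,h]);T=T*Ry(q[1]);p=p+T.apply([0,0,L1]);T=T*Rz(-q[2]);p=p+T.apply([o1,0,0]);T=T*Ry(q[3]);p=p+T.apply([o2,0,L2]);T=T*Rz(-q[4])*Ry(q[5]);return p+T.apply([o3,0,Lt]),T
q0=np.array([.3,-.13,-.26,2.12,-.07,.45]);print(fk(q0)[0],fk(q0)[1].apply([0,0,1]))
lim=np.array([[-2.7,-.3,-1.27,.12,-1.44,.2],[2.7,1.91,1.3,2.57,4.58,2.03]])
off=np.array([.5514,-.0275,.2705])-fk(q0)[0]
for tilt in (40,38,36):
  x=np.array([np.sin(np.radians(tilt)),-.022,-np.cos(np.radians(tilt))])
  for zt in (.27,.21,.18,.165,.152,.14):
    g=lambda q:np.r_[(fk(q)[0]+off-[.5496,-.0271,zt])*10,(fk(q)[1].apply([0,0,1])-x)*3,(q-q0)*.003]
    r=least_squares(g,q0,bounds=lim);print(tilt,zt,r.x.round(2),np.abs(r.fun[:6]).max().round(4))
E
```

```text
[ 0.5529578  -0.00981279  0.26869023] [ 0.64220157 -0.02215652 -0.76621553]
40 0.27 [ 0.3  -0.13 -0.26  2.12 -0.07  0.45] 0.0006
40 0.21 [ 0.3  -0.06 -0.28  2.23 -0.01  0.27] 0.0006
40 0.18 [-1.35 -0.05  1.3   2.28  0.46  0.2 ] 0.012
40 0.165 [ 1.18  0.08 -1.27  2.29  0.85  0.2 ] 0.0292
40 0.152 [ 1.16  0.13 -1.27  2.33  1.21  0.2 ] 0.0044
40 0.14 [ 1.04  0.15 -1.16  2.35  1.43  0.2 ] 0.0005
38 0.27 [ 0.3  -0.12 -0.27  2.09 -0.05  0.5 ] 0.0006
38 0.21 [ 0.3  -0.05 -0.28  2.2   0.01  0.33] 0.0006
38 0.18 [ 0.28 -0.   -0.28  2.25  0.09  0.23] 0.0006
38 0.165 [ 1.01  0.05 -1.04  2.27  0.39  0.2 ] 0.0006
38 0.152 [ 1.05  0.1  -1.13  2.29  0.8   0.2 ] 0.0005
38 0.14 [ 0.98  0.14 -1.07  2.31  1.06  0.2 ] 0.0005
36 0.27 [ 0.3  -0.1  -0.27  2.05 -0.04  0.56] 0.0006
36 0.21 [ 0.29 -0.04 -0.28  2.16  0.02  0.38] 0.0006
36 0.18 [ 0.28  0.01 -0.28  2.21  0.09  0.3 ] 0.0006
36 0.165 [ 0.26  0.03 -0.26  2.23  0.13  0.25] 0.0006
36 0.152 [ 0.23  0.06 -0.24  2.25  0.19  0.21] 0.0006
36 0.14 [ 0.71  0.1  -0.77  2.27  0.6   0.2 ] 0.0005
```

Leaning straight out from the base runs joint 6 into its 0.2 limit before the whisk is deep enough. I'll check leaning to a different azimuth instead.

```bash
python3 - <<'E'
from plan import *
from scipy.optimize import least_squares
P=[ 0.243,0.522,0.419,0.406,-0.02,0.004,0.004]
def fk(q):
    h,L1,L2,Lt,o1,o2,o3=P
    Rz=lambda a:R.from_euler('z',a);Ry=lambda a:R.from_euler('y',a)
    T=Rz(-q[0]);p=np.array([0,0,h]);T=T*Ry(q[1]);p=p+T.apply([0,0,L1]);T=T*Rz(-q[2]);p=p+T.apply([o1,0,0]);T=T*Ry(q[3]);p=p+T.apply([o2,0,L2]);T=T*Rz(-q[4])*Ry(q[5])
    return p+T.apply([o3,0,Lt]),T
s=env.observe();q0=s["joint_positions"]
Rt0=R.from_quat(s["ee_rot"])
for s7 in (-1,1):
    # tool = T*Rz(s7 q7)*C ; check C const vs start
    C=[]
    for q,e in ((q0,s["ee_rot"]),([1.27929485,0.31172692,0.01399112,1.51307852,-0.00440756,1.31916382,-0.02721026],[0.43428203,0.55908064,-0.43331466,0.55773323])):
        C.append((fk(q)[1]*R.from_euler('z',s7*q[6])).inv()*R.from_quat(e))
    print(s7,np.degrees((C[0].inv()*C[1]).magnitude()))
    if (C[0].inv()*C[1]).magnitude()<.1: S7=s7;CC=C[0]
lim=np.array([[-2.7,-.3,-1.27,.12,-1.44,.2,-3.05],[2.7,1.91,1.3,2.57,4.58,2.03,3.05]])
off=s["eef_pos"]-fk(q0)[0]
def tgt(phi,tilt,Cm,out,dep,L=.133):
    a=np.radians(phi);t=np.radians(tilt);d=np.array([np.cos(a),np.sin(a),0])
    x=np.sin(t)*d+[0,0,-np.cos(t)]; z=np.array([np.sin(a),-np.cos(a),0])
    return np.array(Cm)+d*out-[0,0,dep]-L*x, R.from_matrix(np.c_[x,np.cross(z,x),z])
for phi in (30,45,60,-35,-50,-65):
  q=q0.copy()
  for up in (.12,0):
    p,Rm=tgt(phi,40,(.618,-.0295,.085),.017,.035);p=p+[0,0,up]
    def g(q):
        a,T=fk(q);return np.r_[(a+off-p)*10,((T*R.from_euler('z',S7*q[6])*CC).inv()*Rm).as_rotvec()*3,(q-q0)*.003]
    r=least_squares(g,q,bounds=lim);q=r.x;print(phi,up,p.round(3),r.x.round(2),np.abs(r.fun[:6]).max().round(4))
E
```

```text
-1 4.921957585419122e-07
1 171.4035458795326
30 0.12 [ 0.559 -0.064  0.272] [ 0.59  0.04 -0.1   1.96 -0.78  0.88 -0.13] 0.0
30 0 [ 0.559 -0.064  0.152] [ 0.92  0.22 -0.5   2.14 -0.93  0.58  0.15] 0.0
45 0.12 [ 0.57  -0.078  0.272] [ 0.84  0.2  -0.33  1.8  -0.71  1.07  0.07] 0.0
45 0 [ 0.57  -0.078  0.152] [ 1.4   0.6  -1.2   1.96 -0.13  0.61 -0.34] 0.0
60 0.12 [ 0.584 -0.089  0.272] [ 1.04  0.4  -0.65  1.6  -0.49  1.19  0.09] 0.0
60 0 [ 0.584 -0.089  0.152] [ 1.22  0.65 -0.98  1.76 -0.21  0.88 -0.02] 0.0
-35 0.12 [0.562 0.01  0.272] [-0.79  0.08  0.34  1.94  0.76  0.91 -3.05] 0.0001
-35 0 [0.562 0.01  0.152] [-1.26  0.35  0.98  2.11  0.62  0.49 -3.05] 0.0
-50 0.12 [0.574 0.023 0.272] [-1.25  0.32  0.93  1.76  0.48  0.99 -3.05] 0.0
-50 0 [0.574 0.023 0.152] [-1.25  0.53  1.01  1.93  0.34  0.69 -3.05] 0.0
-65 0.12 [0.589 0.033 0.272] [ 1.01 -0.16 -1.27  1.91  0.43  0.9  -3.05] 0.9356
-65 0 [0.589 0.033 0.152] [ 1.06 -0.14 -1.27  2.11  0.4   0.65 -3.05] 1.0602
```

φ = +45° keeps every joint well inside its range. I yaw the slanted tool about the vertical, above the mug.

```bash
cat >> plan.py <<'E'
def tgt(phi,tilt,Cm,out,dep,L=.133):
    a=np.radians(phi);t=np.radians(tilt);d=np.array([np.cos(a),np.sin(a),0])
    x=np.sin(t)*d+[0,0,-np.cos(t)]; z=np.array([np.sin(a),-np.cos(a),0])
    return np.array(Cm)+d*out-[0,0,dep]-L*x, np.c_[x,np.cross(z,x),z]
E
python3 - <<'E'
from plan import *
p,M=tgt(45,40,(.618,-.0295,.085),.017,.035)
plan((p[0],p[1],.272),M,8)
E
```

```text
turn deg 46.94 dr [-0.1568, 0.1318, -0.0004] step mm 6.7
[0.01, 0.013, 0.041]
[0.007, 0.01, 0.043]
[0.004, 0.007, 0.044]
[0.001, 0.003, 0.045]
[-0.002, -0.0, 0.045]
[-0.005, -0.004, 0.044]
[-0.008, -0.007, 0.043]
[-0.01, -0.011, 0.042]
```

Request:
apply_moves([
  {"delta_pos": [0.01,0.013,0.041],"dr": [-0.157,0.132,0]},
  {"delta_pos": [0.007,0.01,0.043],"dr": [-0.157,0.132,0]},
  {"delta_pos": [0.004,0.007,0.044],"dr": [-0.157,0.132,0]},
  {"delta_pos": [0.001,0.003,0.045],"dr": [-0.157,0.132,0]},
  {"delta_pos": [-0.002,0,0.045],"dr": [-0.157,0.132,0]},
  {"delta_pos": [-0.005,-0.004,0.044],"dr": [-0.157,0.132,0]},
  {"delta_pos": [-0.008,-0.007,0.043],"dr": [-0.157,0.132,0]},
  {"delta_pos": [-0.01,-0.011,0.042],"dr": [-0.157,0.132,0]},
])

```text
time: 16.8
eef_pos: [0.5612, -0.075, 0.2685]
ee_rot: [0.502, 0.5, -0.07, 0.702]
contact_force: [0.0, 0.1, -1.3]
gripper_width: 0.324
```

Request:
apply_moves([
  {"delta_pos": [0,0,0],"dr": [0,0,0]},
  {"delta_pos": [0,0,0],"dr": [0,0,0]},
  {"delta_pos": [0,0,0],"dr": [0,0,0]},
  {"delta_pos": [0,0,0],"dr": [0,0,0]},
  {"delta_pos": [0,0,0],"dr": [0,0,0]},
])

```text
time: 17.3
eef_pos: [0.5596, -0.0722, 0.2678]
ee_rot: [0.504, 0.5, -0.071, 0.701]
contact_force: [-0.2, -0.4, -1.8]
gripper_width: 0.323
```

```bash
python3 snap.py wrist b13;python3 snap.py scene b13s;python3 snap.py top b13t; python3 - <<'E'
from plan import *
p0=pose();print(R.from_quat(p0[1]).as_matrix().round(3))
p,M=tgt(45,40,(.618,-.0295,.085),.017,.035);print(p)
plan(p,M,8)
E
```

```text
17.35 [ 0.5596 -0.0725  0.2677] [-0.  -0.3 -1.6] 0.3241952498134794 [ 0.27  0.12  0.24  1.87 -0.8   1.02 -0.  ]
17.4 [ 0.5597 -0.0727  0.2677] [-0.1  0.7 -0.8] 0.32717097188125444 [ 0.27  0.12  0.24  1.87 -0.8   1.02 -0.  ]
17.45 [ 0.5597 -0.0729  0.2677] [ 0.   0.7 -2.1] 0.3213387723830185 [ 0.27  0.12  0.24  1.87 -0.8   1.02 -0.  ]
[[ 0.49   0.604  0.629]
 [ 0.404  0.482 -0.778]
 [-0.772  0.635 -0.008]]
[ 0.56956972 -0.07793028  0.15188391]
turn deg 6.1 dr [-0.0216, 0.0154, 0.0023] step mm 14.5
[0.077, -0.058, 0.009]
[0.077, -0.059, 0.009]
[0.077, -0.059, 0.009]
[0.076, -0.059, 0.009]
[0.076, -0.059, 0.009]
[0.076, -0.059, 0.009]
[0.076, -0.059, 0.009]
[0.076, -0.06, 0.009]
```

View pics/b13.png

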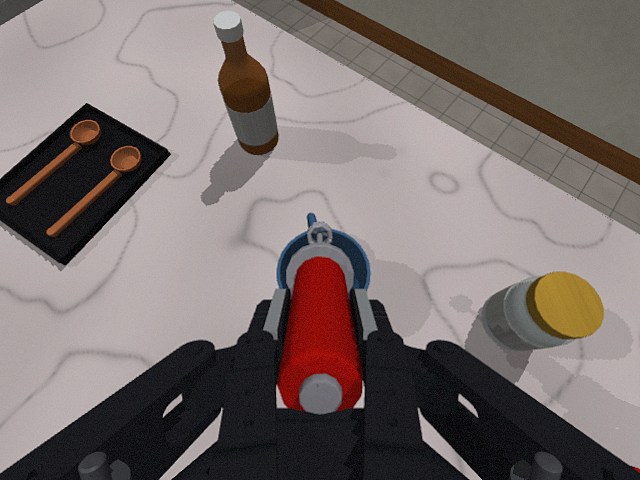

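View pics/b13s.png

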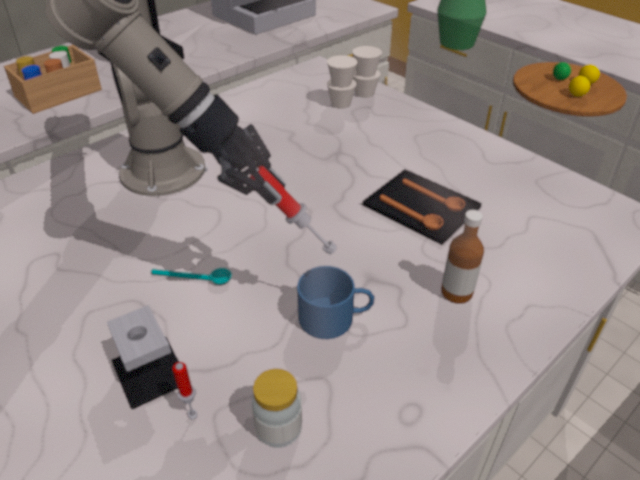

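View pics/b13t.png

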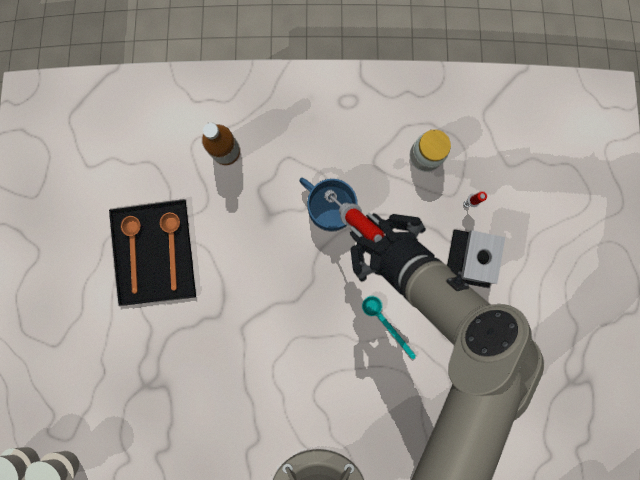

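```bash
python3 - <<'E'
from plan import *
im=cv2.imread("pics/b13t.png");cv2.imwrite("pics/c13.png",np.hstack([cv2.resize(im[170:240,295:385],(450,350),interpolation=2),cv2.resize(cv2.imread("pics/b13s.png")[190:260,270:340],(350,350),interpolation=2)]))
p0=pose();M=R.from_quat(p0[1]).as_matrix();W=p0[0]+M[:,0]*.124
print("pred",W,proj("top",W),proj("scene",W),"wrist",proj("wrist",W,p0))
print(tri("top",(331,196.5),"scene",(331,246.5)))
a=np.degrees(np.arctan2(M[1,0],M[0,0]));print(a)
p,Mt=tgt(a,40,(.618,-.0295,.085),.017,.035);print(p);plan(p,Mt,8)
E
```

```text
pred [ 0.62051592 -0.02278631  0.17190095] [[329.76989548 195.4229792 ]] [[329.35948858 245.01938051]] wrist [[317.60805912 233.42873476]]
(array([ 0.6207448 , -0.02302992,  0.16867912]), np.float64(0.005443256578086627))
39.49209948373804
[ 0.56514485 -0.07305819  0.15188391]
turn deg 0.9 dr [-0.0031, 0.0, 0.0024] step mm 14.5
[0.077, -0.059, 0.004]
[0.077, -0.059, 0.004]
[0.077, -0.059, 0.004]
[0.076, -0.059, 0.003]
[0.076, -0.059, 0.003]
[0.076, -0.059, 0.003]
[0.076, -0.059, 0.003]
[0.076, -0.059, 0.003]
```

View pics/c13.png

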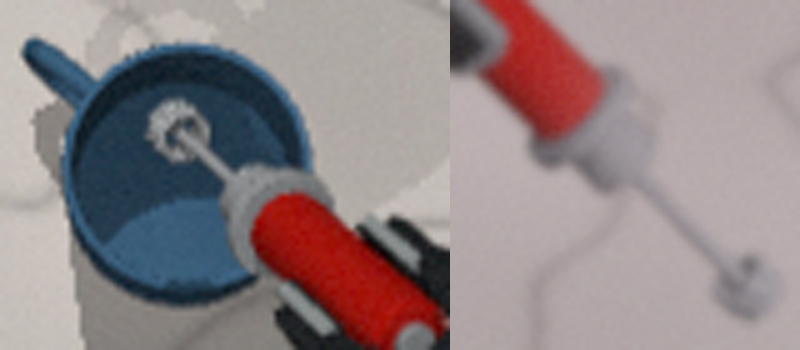

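The predicted and observed whisk pixels agree to within 1–2.5 px, so the frother has not slipped. I lower it in two stages.

Request:
apply_moves([
  {"delta_pos": [0.077,-0.059,0.004],"dr": [-0.003,0,0.002]},
  {"delta_pos": [0.077,-0.059,0.004],"dr": [-0.003,0,0.002]},
  {"delta_pos": [0.077,-0.059,0.004],"dr": [-0.003,0,0.002]},
  {"delta_pos": [0.077,-0.059,0.004],"dr": [-0.003,0,0.002]},
  {"delta_pos": [0.077,-0.059,0.003],"dr": [-0.003,0,0.002]},
  {"delta_pos": [0,0,0],"dr": [0,0,0]},
  {"delta_pos": [0,0,0],"dr": [0,0,0]},
  {"delta_pos": [0,0,0],"dr": [0,0,0]},
])

```text
time: 18.25
eef_pos: [0.5641, -0.0738, 0.1958]
ee_rot: [0.503, 0.498, -0.068, 0.703]
contact_force: [0.1, -0.2, -0.4]
gripper_width: 0.319
```

```bash
python3 snap.py wrist b14;python3 - <<'E'
from plan import *
p0=pose();M=R.from_quat(p0[1]).as_matrix();print(M[:,0].round(3),"bottom",p0[0]+M[:,0]*.133)
a=np.degrees(np.arctan2(M[1,0],M[0,0]))
p,Mt=tgt(a,40,(.618,-.0295,.085),.017,.035);print(p);plan(p,Mt,4)
E
```

```text
18.3 [ 0.5641 -0.0738  0.1959] [-0.7 -0.5 -2. ] 0.3197795165032842 [ 0.29  0.21  0.22  1.97 -0.92  0.91  0.19]
[ 0.495  0.406 -0.769] bottom [ 0.6299111  -0.01987383  0.09372506]
[ 0.56503481 -0.07292433  0.15188391]
turn deg 0.26 dr [-0.0012, 0.0, 0.002] step mm 11.0
[0.058, -0.045, -0.0]
[0.058, -0.045, -0.0]
[0.058, -0.045, -0.0]
[0.058, -0.046, -0.0]
```

View pics/b14.png

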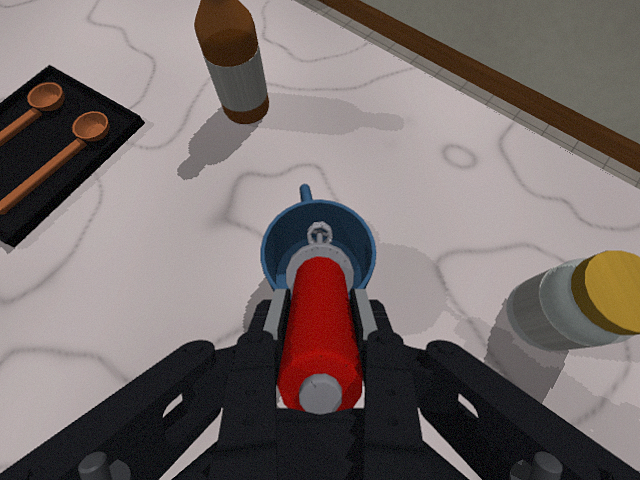

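The whisk at (320,234) sits centred across the mouth (columns 261–376), just above the rim plane. I lower it the rest of the way.

Request:
apply_moves([
  {"delta_pos": [0.058,-0.045,0],"dr": [-0.001,0,0.002]},
  {"delta_pos": [0.058,-0.045,0],"dr": [-0.001,0,0.002]},
  {"delta_pos": [0.058,-0.045,0],"dr": [-0.001,0,0.002]},
  {"delta_pos": [0.058,-0.045,0],"dr": [-0.001,0,0.002]},
  {"delta_pos": [0,0,0],"dr": [0,0,0]},
  {"delta_pos": [0,0,0],"dr": [0,0,0]},
  {"delta_pos": [0,0,0],"dr": [0,0,0]},
  {"delta_pos": [0,0,0],"dr": [0,0,0]},
])

```text
time: 19.1
eef_pos: [0.5651, -0.0727, 0.1517]
ee_rot: [0.503, 0.497, -0.066, 0.704]
contact_force: [0.0, -0.3, -0.4]
gripper_width: 0.322
```

Request:
apply_moves([
  {"delta_pos": [0,0,0],"dr": [0,0,0]},
  {"delta_pos": [0,0,0],"dr": [0,0,0]},
  {"delta_pos": [0,0,0],"dr": [0,0,0]},
  {"delta_pos": [0,0,0],"dr": [0,0,0]},
  {"delta_pos": [0,0,0],"dr": [0,0,0]},
])

```text
time: 19.6
eef_pos: [0.5645, -0.0724, 0.1506]
ee_rot: [0.503, 0.498, -0.066, 0.703]
contact_force: [0.5, -0.2, -1.9]
gripper_width: 0.327
```

```bash
python3 snap.py wrist b15;python3 snap.py scene b15s;python3 snap.py top b15t;python3 - <<'E'
from plan import *
p0=pose();M=R.from_quat(p0[1]).as_matrix();x=M[:,0];print(x.round(3),"tilt",np.degrees(np.arccos(-x[2])),"bottom",p0[0]+x*.133)
L=(p0[0][2]-.085)/-x[2];print("axis at rim",p0[0]+x*L,"axial",.133-L)
c=[cv2.resize(cv2.imread(f"pics/b15{k}.png")[b:b+90,a:a+90],(400,400),interpolation=2) for k,a,b in (("s",260,210),("t",290,165))]
cv2.imwrite("pics/c15.png",np.hstack(c))
cv2.imwrite("pics/c15w.png",cv2.resize(cv2.imread("pics/b15.png")[160:340,230:410],(600,600),interpolation=2))
E
```

```text
19.65 [ 0.5645 -0.0725  0.1506] [ 0.5  0.6 -1.3] 0.3238929507962152 [ 0.31  0.27  0.2   2.02 -1.01  0.85  0.32]
19.7 [ 0.5645 -0.0725  0.1506] [-0.  -0.3 -1. ] 0.3233877221852734 [ 0.31  0.27  0.2   2.02 -1.01  0.85  0.32]
19.75 [ 0.5645 -0.0725  0.1506] [ 0.7 -0.1 -1.9] 0.3232224572565354 [ 0.31  0.27  0.2   2.02 -1.01  0.85  0.32]
[ 0.495  0.408 -0.767] tilt 39.93560417831441 bottom [ 0.63038027 -0.01819235  0.04860313]
axis at rim [ 0.60686421 -0.03756951  0.085     ] axial 0.047468006102827864
```

View pics/c15.png

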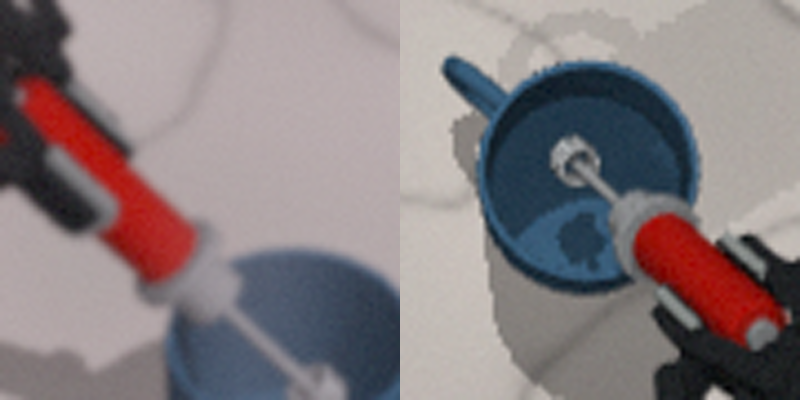

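View pics/c15w.png

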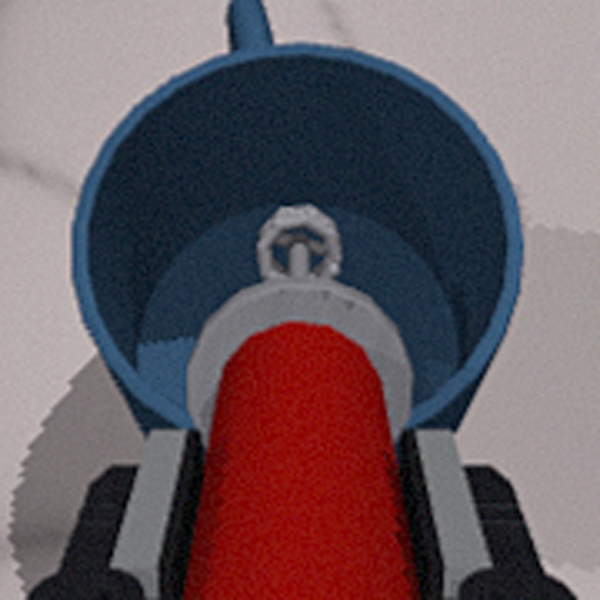

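View pics/b15t.png

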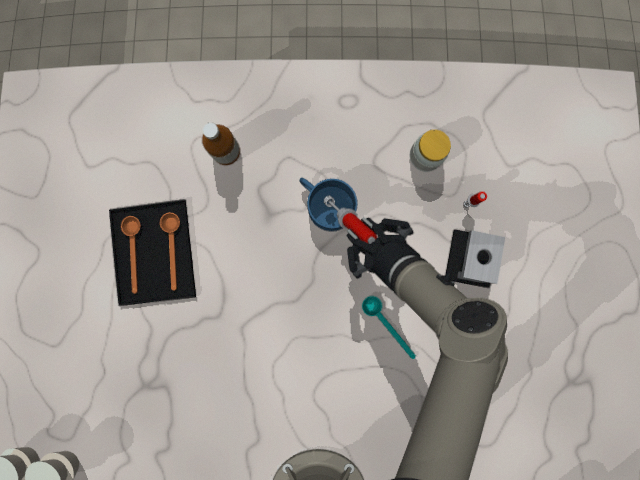

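Last checks: tilt is 39.9°. The whisk bottom is 36 mm below the rim and about 25 mm off the mug's centre at most (inner radius 46). The neck clears the rim by about 11 mm, and forces are at gravity level. The mug, bottle, jar and scoops appear in the same pixels as before, so I hand in.

```bash
python3 -c "
from plant import env
print(env.finish_job())"
```

```text
the job is handed in; nothing more can be done
None
```

The job is handed in at about 20 s of the 58 s allowed, both parts done in the order asked; no verdict was reported.

**Scoop:** The copper scoop lies flat in the free half of the tray and is let go. In the close view after release it was parallel to the other scoop within about 0.3°, about 86 mm from it, with its bowl the same way round.

**Frother:** I drew the larger red frother out of its stand, and the gripper still holds it.
- **Tilt:** 39.9° by the tool pose.
- **Whisk:** its bottom is about 36 mm below the mug's rim.
- **Clearance:** by calculation the frother clears the rim by about 11 mm or more, and the last pictures agree.
- **Force:** the last wrist-force readings were 1–2 N, about the frother's own weight, so I see no sign of contact.

**Change of plan:** my first lean, straight out from the base, would have run joint 6 into its limit. I turned the slant about 40° sideways above the mug before lowering.

**Bystanders:** the mug, syrup bottle, jar and turquoise scoop look unmoved by eye in the final top view.

**Disagreements:** single-view positions from the two fixed cameras differed by up to about 14 mm on the tray and 5–7 mm on the scoops and mug. I relied on the closer wrist views, which fitted the given sizes.

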